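# Top up the spring-lift dish magazine

## Robot

A 6-joint arm with a two-finger parallel gripper is mounted at the origin on the work surface. World frame = base frame: x ahead of the robot, y to its left, z up, the work surface at z = 0. Lengths are in m, angles in rad, forces in N, time in s.
With the tool pointing down it reaches from about 0.3 to 0.825 m from the base axis. Payload 5.4 kg.
Tool frame: the origin (TCP) lies on the centre line of the jaws, within the pads' length; the fingertips stand 14 mm ahead of it and the grasp point (between the pads) lies 5 mm behind it; z points along the fingers, x is the direction in which the jaws open and shut, and the axes are right-handed (so a half turn about z gives the same grasp; the last joint's range is limited). The gripper opens to 92 mm and grips with 3 to 60 N. Pads are 20 mm wide; open, the fingers measure 128 mm over their backs; the gripper's body (75 mm by 189 mm) begins 69 mm behind the grasp point.
Start: joints at [-1.313, 0.158, 1.597, -0, 1.386, -0.21], TCP at [0.259, -0.513, 0.205] pointing down, gripper open.
Joint ranges: [-2.91, 2.91], [-0.94, 2.29], [0.18, 2.7], [-1.29, 4.43], [0.17, 2.64], [-3, 3]. Speed limits (rad/s): [2.57, 2.57, 3.14, 3.14, 3.14, 3.14].

## Interface

Orientations are given as a unit quaternion [x, y, z, w].
In Python, from bench import * gives the robot as it stands.
- The arm moves only by the tool step_arm, never from a script. Its argument "deltas" is a list that holds one entry, the list of rows, each a list of 7 numbers: the shift along the tool's x, y, z in units of 100 mm (1.0 is 100 mm), then the turn, a rotation vector about the tool's x, y, z in units of 45 degrees (1.0 is 45 degrees), then the opening, from 0 (shut) to 1 (fully open). In form: [[[dx, dy, dz, ax, ay, az, gripper], ...]]. A call has 1 to 8 rows; each row is the pose to reach, as a shift and turn from the pose measured when the call began, along the tool's axes at that moment; what a row does not reach only later rows make up. A row lasts 1/10 s, in which the tool goes at most 50 mm and 8.59 degrees, less where a joint would pass 70% of its speed; a pose out of reach is approached as far as the arm can. A call with a number of a shift or a turn outside -1 to 1 is refused whole. A call with a gripper value outside its range is refused whole. The fingers move at their own pace and stop on an object; the grip force is fixed at half the most. Time passes only in rows, so rows that repeat a pose let the fingers close. It gives the time, the measured TCP pose, the force and the opening at its end, in the units of the state.
- read_state(): the state, without advancing time (a new reading comes with each control period).
- camera(name): name is "side" or "top"; returns a dict with "img" (480x640x3 uint8, red, green, blue), "fx", "fy", "cx", "cy" (pixels), "xyz" and "orientation" of the camera in the world. Camera axes: x right, y up, looking along -z (the intrinsics and any distortion apply to the point x, -y, -z); pixel columns grow to the right and rows downward; lengths in m; the calibration is good to about 2 mm. A picture is of the moment at which its call begins. There is no depth.
- job_done(): hands the job in, once; it reports no verdict.
The state is a dict: "clock": time; "q": joint angles; "dq": joint speeds; "joint_torque": joint torques, N m; "tool_pos": TCP position; "tool_rot": TCP orientation; "ft_force": force on the tool from outside, world axes, zero at the start; "wrist_torque": the same for the moment, N m; "grip_width": finger opening in m.
Only numpy, scipy, OpenCV 4.12 (cv2) and the standard library are available. Lean on these libraries where they do the work, as an engineer would, in place of code of your own. Each camera call takes 0.05 s, during which the arm holds its last target.

## Task

Top up the spring-lift magazine with the two loose rectangular sauce dishes lying on the bench: set them on the pile right way up, one at a time, and press each down against the spring until both catches have snapped out over its rim and hold it level. Leave the round dish, the teacup and everything else on the bench where they are.

Things in the scene. Friction and masses are not known exactly. Their poses are not given: they have to be found in the camera images.
- magazine: Stainless dish magazine, fixed, open at the top; origin at bench level under its centre, z up, x along the length of its dishes (both ends alike). Base 200 x 104 mm. A dish slides down between four corner angles, inside faces at x = +-52, y = +-33 mm. Between them the long sides are open for fingers (x from -35 to 35 mm). It holds two rectangular dishes already, under the catches.
- mouth (a point): Centre of the opening, level with the tops of the corner angles, 158 mm above the bench, on the magazine's axis. The angles' lips are splayed outward from 144 mm up (at the top x = +-60, y = +-41 mm).
- pile_top (a point): Point on the magazine's axis level with the flat undersides of the catches, 110 mm above the bench: the rim of the top dish is held at this height. A new dish lowered between the angles comes to rest on the catches' slopes with its underside 6 to 9 mm above this point; press it down nearly 30 mm, until all of its rim is 3 to 8 mm below this point, and the catches snap out. It takes 5 to 12 N.
- platform (a joint): How far the spring platform under the pile has sunk below its top stop, m: about 0.012 with the two dishes at the start, 12 mm more for each dish added (0.024, then 0.036); bottom stop 0.048. Spring rate 0.12 N/mm; it lifts the pile against the catches with a few newtons to spare.
- catch_1 (a joint): Spring catch like a door latch, mid +x end of the magazine: how far it is pushed outward, m; 0 = out over the pile, 0.008 = clear of a dish, stop at 0.011. 16 mm wide, its nose reaches in to x = 44 mm, flat underside, top sloping up and outward to 130 mm above the bench. Housing and thumb knob behind it reach to x = 98 mm. About 1.8 N to start it, 0.15 N/mm.
- catch_2 (a joint): The same for the catch at the magazine's -x end, its nose at x = -44 mm.
- dish_a: Loose rectangular white ceramic sauce dish, upright on the bench: 100 (its x) x 62 (its y) x 17 mm high, about 150 g; origin at the centre of its underside, z up. Foot 80 x 46 mm, 6 mm high; upright outer sides from z = 6 to 17 mm to grasp across the 62 mm; well 90 x 52 mm, floor at z = 12 mm. Stacks at a pitch of 12 mm. Half a turn makes no difference.
- dish_b: The second loose rectangular dish, the same as dish_a.
- round_dish: Loose round white ceramic dish, 86 mm across the rim, 18 mm high, on the bench; not for this magazine. Origin at the centre of its underside.
- teacup: Loose white ceramic teacup without handle, 74 mm across, 68 mm high, standing on the bench; origin at the centre of its underside.
- soup_spoon: Loose white spoon, 160 mm long, lying near the left side of the bench; origin about its middle.

How it is judged:
By the outcome, as a careful person would: the job done as asked, in the order asked, and still so for the second after the job is handed in, with the robot touching nothing.
It also fails if it takes over 72 s, if anything falls off the work surface, if the arm or the gripper's body presses on something with over 40 N, if the wrist force passes 120 N, or if a joint passes its speed limit or range.

## Working session

There is one attempt and no reset: what is moved stays moved. The work goes in short steps, Python scripts to look and compute and a tool call to move; the robot and the scene stay as the last step left them, time stands still between calls to the robot, and variables do not carry over. Pictures are saved under pics/ and viewed, and the job is handed in when it is done.

Besides the shell and the picture viewer there is one more tool, called in YAML: its name, and indented under it one key for each argument. step_arm: Moves the arm, as the interface text tells. Its arguments: {"type":"object","properties":{"deltas":{"type":"array","items":{"type":"array","items":{"type":"array","items":{"type":"number","minimum":-1,"maximum":1}}}}},"required":["deltas"]}

```bash
mkdir -p pics; ls; python3 - <<'E'
from bench import *
import cv2,json
for n in ("top","side"):
    c=camera(n); cv2.imwrite(f"pics/{n}0.png",c["img"][:,:,::-1])
    print({k:v for k,v in c.items() if k!="img"})
print(read_state())
E
```

```text
pics
{'fx': 473.08009130650356, 'fy': 473.08009130650356, 'cx': 317.5262858101927, 'cy': 241.2199549131755, 'xyz': array([0.4933081 , 0.05683997, 1.25792865]), 'orientation': array([-0.00937654,  0.0295053 ,  0.71652891, -0.69687003])}
{'fx': 518.4153492154296, 'fy': 518.4153492154296, 'cx': 320.0806809005616, 'cy': 232.80713220460518, 'xyz': array([0.05966853, 0.82534298, 0.62591145]), 'orientation': array([-0.13446973,  0.49411434,  0.82230204, -0.24816985])}
{'clock': 0.1, 'q': array([-1.31310557e+00,  1.58993095e-01,  1.59809976e+00, -9.95993059e-06,
        1.38623535e+00, -2.10101046e-01]), 'dq': array([ 5.03663856e-04, -9.13306644e-05, -2.46183829e-03,  3.86940877e-05,
       -7.17664974e-04, -6.71463366e-04]), 'joint_torque': array([ 5.94938210e-04, -3.86505067e+01, -3.22959602e+01,  7.04204128e-02,
        3.39466066e-02, -6.56188286e-05]), 'tool_pos': array([ 0.2590999 , -0.51265   ,  0.20391672]), 'tool_rot': array([ 8.51738507e-01, -5.23966376e-01, -6.31413867e-04, -5.95295034e-04]), 'ft_force': array([-0.96560043, -0.14076995, -0.13370499]), 'wrist_torque': array([ 0.05666718, -0.0148685 , -0.01394721]), 'grip_width': 0.09158685946008746}
```

View pics/top0.png

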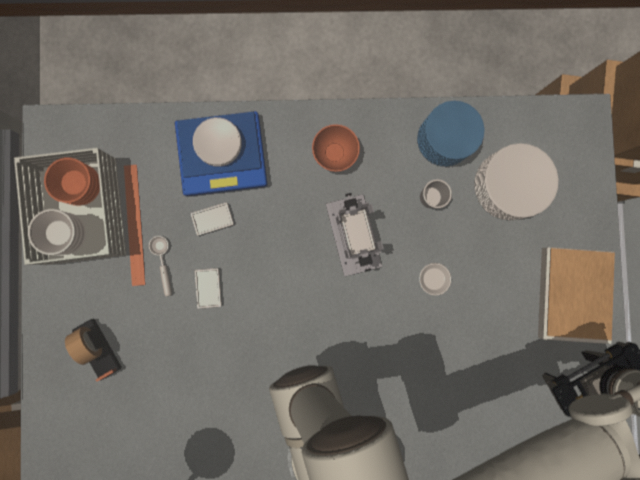

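View pics/side0.png

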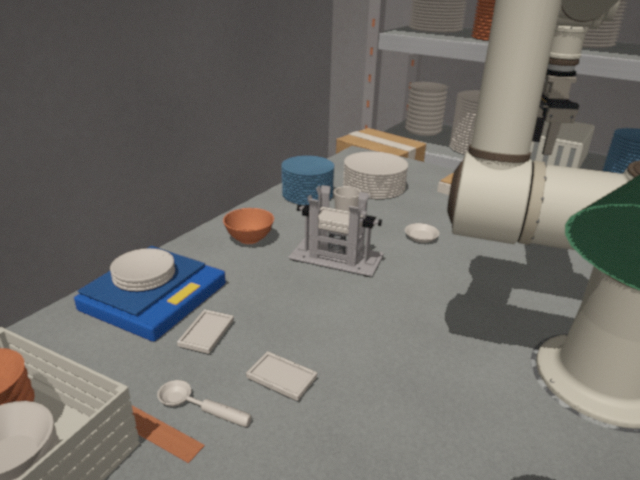

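The top view shows the two dishes at about (212,219) and (207,287), the magazine at (356,235), the spoon at (163,265) and the cup and round dish at (436,194) and (435,279). I'll enlarge these areas.

```bash
cat > h.py <<'E'
import numpy as np, cv2
from scipy.spatial.transform import Rotation as R
from bench import *
def ray(c,u,v):
    d=np.array([(u-c["cx"])/c["fx"],-(v-c["cy"])/c["fy"],-1.0])
    return R.from_quat(c["orientation"]).apply(d)
def pt(c,u,v,z):
    d=ray(c,u,v); o=c["xyz"]; return o+d*(z-o[2])/d[2]
def proj(c,p):
    q=R.from_quat(c["orientation"]).inv().apply(np.atleast_2d(p)-c["xyz"])
    return np.c_[c["cx"]+c["fx"]*q[:,0]/-q[:,2], c["cy"]-c["fy"]*q[:,1]/-q[:,2]]
def crop(c,name,u0,v0,w,h,s):
    im=cv2.resize(c["img"][v0:v0+h,u0:u0+w],None,fx=s,fy=s,interpolation=cv2.INTER_CUBIC)
    cv2.imwrite("pics/"+name,im[:,:,::-1])
def box(c,x,y,yaw,hx,hy,z):
    r=R.from_euler('z',yaw).apply(np.array([[hx,hy,0],[-hx,hy,0],[-hx,-hy,0],[hx,-hy,0]]))
    return proj(c,r+[x,y,z])
E
python3 - <<'E'
from h import *
c=camera("top")
crop(c,"t1.png",180,190,70,130,6 if 0 else 4)
crop(c,"t2.png",320,185,80,95,6)
s=camera("side")
crop(s,"s1.png",170,300,160,110,5)
crop(s,"s2.png",280,180,110,100,6)
E
```

```text
(no output)
```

View pics/t1.png

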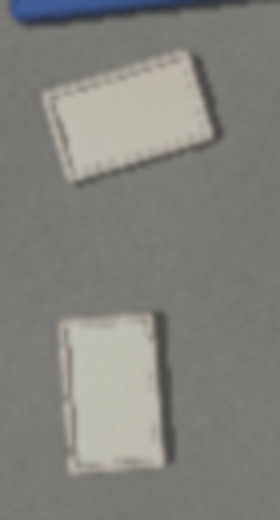

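View pics/t2.png

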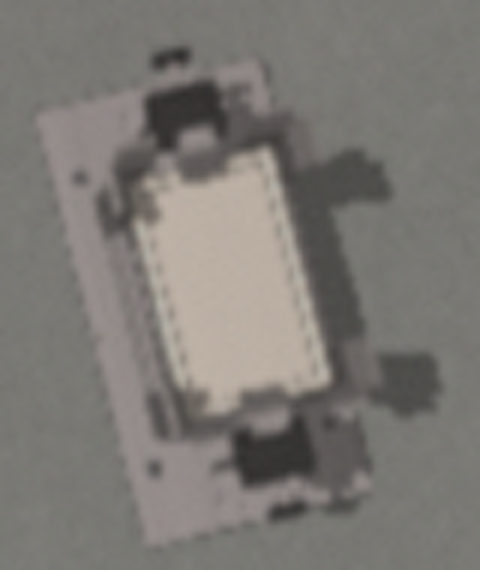

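View pics/s1.png

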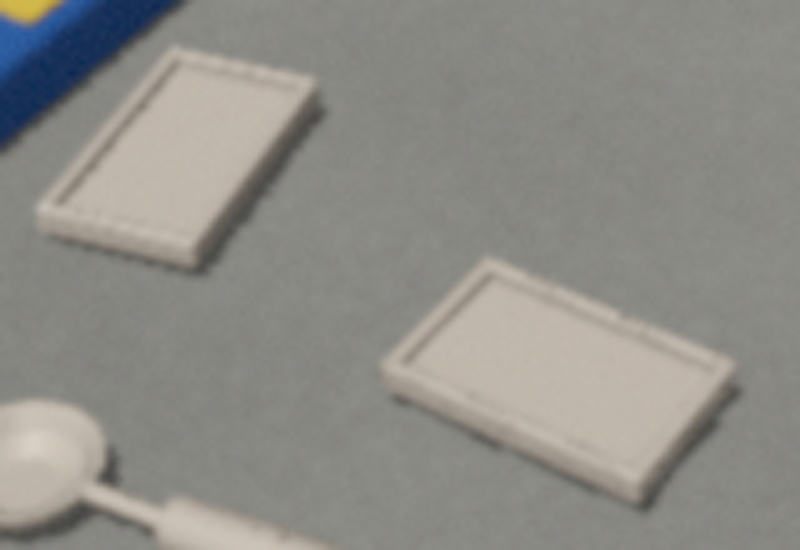

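View pics/s2.png

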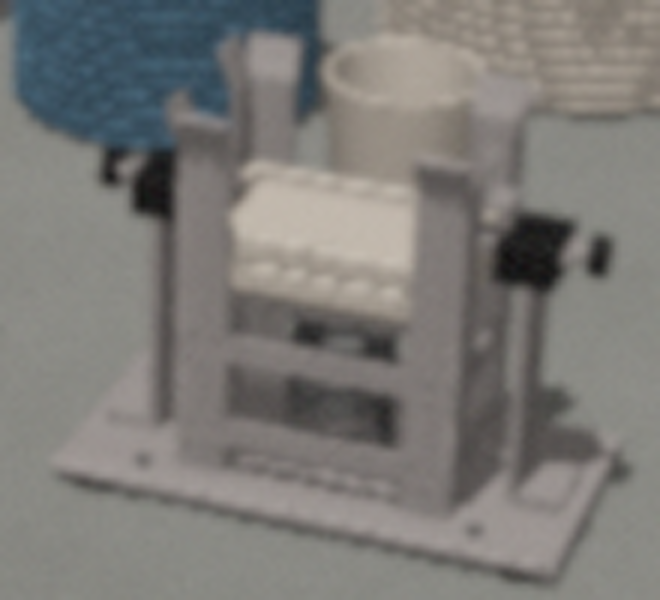

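```bash
cat > fit.py <<'E'
from h import *
from scipy.optimize import least_squares
T=camera("top");S=camera("side")
def o(a,u,v,s): return (np.array(a,float)+.5)/s-.5+[u,v]
def fit(name,tp,sp,hx,hy,z,x0):
    # correspond by nearest
    def res(p,which):
        e=[]
        for c,q in ((T,tp),(S,sp)):
            if q is None or c is not which and which is not None: continue
            b=box(c,*p,hx,hy,z)
            for k in q: e.append(b[np.argmin(((b-k)**2).sum(1))]-k)
        return np.ravel(e)
    for w,nm in ((T,'top'),(S,'side'),(None,'both')):
        r=least_squares(res,x0,args=(w,))
        print(name,nm,np.round(r.x[:2]*1e3,1),round(np.degrees(r.x[2]),1),'rms px',round(np.sqrt(np.mean(r.fun**2)),2))
A_t=o([(44,92),(188,50),(215,136),(72,184)],180,190,4)
B_t=o([(60,320),(154,314),(164,466),(70,472)],180,190,4)
A_s=o([(175,48),(318,82),(195,249),(39,211)],170,300,5)
B_s=o([(488,260),(735,365),(640,488),(385,368)],170,300,5)
M_t=o([(38,115),(265,60),(375,490),(150,545)],320,185,6)
M_s=o([(55,465),(555,578),(620,445)],280,180,6)
def guess(q,z,long):
    c=pt(T,*q.mean(0),z); a=pt(T,*q[long[0]],z)-pt(T,*q[long[1]],z)
    return [c[0],c[1],np.arctan2(a[1],a[0])]
fit('A',A_t,A_s,.05,.031,.017,guess(A_t,.017,(0,1)))
fit('B',B_t,B_s,.05,.031,.017,guess(B_t,.017,(1,2)))
fit('M',M_t,M_s,.1,.052,.005,guess(M_t,.005,(1,2)))
st=read_state()
print(proj(T,st["tool_pos"]),proj(S,st["tool_pos"]))
E
python3 fit.py
```

```text
A top [628.2 294.9] 106.1 rms px 0.41
A side [628. 299.] 105.7 rms px 0.31
A both [628.6 297.3] 105.8 rms px 0.69
B top [447.7 309.4] 2.6 rms px 0.28
B side [446.5 313.9] 3.2 rms px 0.47
B both [447.2 312.1] 2.9 rms px 0.79
M top [576.1 -77.6] 12.5 rms px 0.41
M side [577.4 -77.5] 12.2 rms px 0.45
M both [576.7 -77.4] 12.4 rms px 0.47
[[562.7107665  365.20921798]] [[539.28902115 150.80596309]]
```

```bash
cat >> h.py <<'E'
def des(yaw): # tool down, tool x at yaw
    a=np.radians(yaw); x=np.array([np.cos(a),np.sin(a),0]); z=np.array([0,0,-1.]); return R.from_matrix(np.c_[x,np.cross(z,x),z])
def plan(xyz_mm,yaw):
    st=read_state(); C=R.from_quat(st["tool_rot"])
    dp=C.inv().apply(np.array(xyz_mm)/1e3-st["tool_pos"])/.1
    rv=(C.inv()*des(yaw)).as_rotvec()/np.radians(45)
    print('t',round(st["clock"],2),'pos',np.round(st["tool_pos"]*1e3,1),'w',round(st["grip_width"]*1e3,1),'F',np.round(st["ft_force"],1))
    print('delta',np.round(dp,3),'rot',np.round(rv,3))
E
cat > ov.py <<'E'
import sys
from h import *
def overlay(c,x,y,yaw,name,u0,v0,w,h,s):
    im=cv2.resize(c["img"][v0:v0+h,u0:u0+w],None,fx=s,fy=s,interpolation=cv2.INTER_CUBIC)[:,:,::-1].copy()
    for hx,hy,z,col in ((.1,.052,.004,(0,0,255)),(.05,.031,.110,(0,255,0)),(.06,.041,.158,(255,0,0))):
        b=(box(c,x,y,yaw,hx,hy,z)-[u0,v0]+.5)*s-.5
        cv2.polylines(im,[np.int32(np.round(b))],True,col,1)
    cv2.imwrite("pics/"+name,im)
if __name__=="__main__":
    m=(.5767,-.0774,np.radians(12.4))
    overlay(camera("top"),*m,"ot.png",315,180,90,105,5)
    overlay(camera("side"),*m,"os.png",280,180,110,100,6)
E
python3 ov.py; python3 -c "
from h import *
plan([628.4,296.5,200],15.8)"
```

```text
t 0.4 pos [ 259.2 -513.1  204.7] w 92.2 F [ 0.9  0.  -1. ]
delta [-5.562 -6.946  0.048] rot [-0.     0.    -1.756]
```

View pics/ot.png

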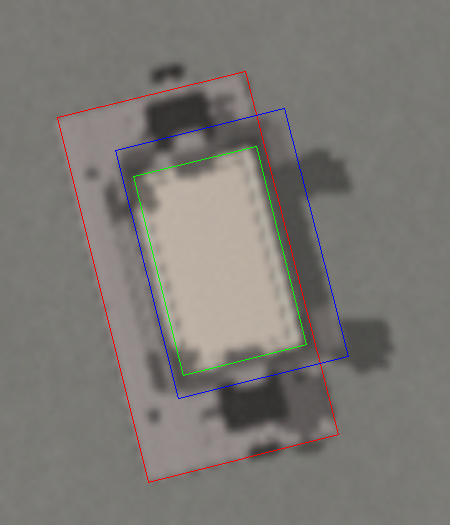

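View pics/os.png

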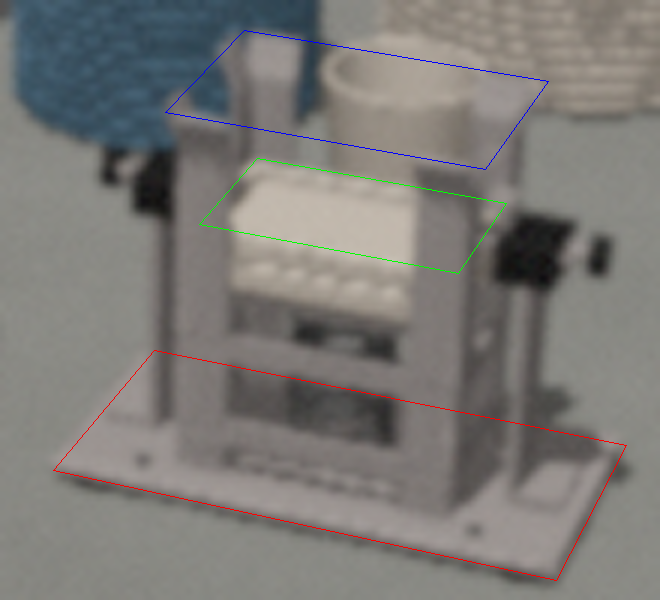

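The overlays agree with the image to about 1–2 mm in both views, with base corners at crop (57,117)/(338,434). Moving.

step_arm:
  deltas:
    - [[-0.2, -0.25, -0.15, 0, 0, 0, 0.8], [-0.45, -0.55, -0.35, 0, 0, 0, 0.8], [-0.7, -0.85, -0.5, 0, 0, 0, 0.8], [-0.8, -1.0, -0.5, 0, 0, 0, 0.8]]

```text
clock: 0.8
tool_pos: [0.3139, -0.3957, 0.2573]
tool_rot: [0.852, -0.523, 0.002, 0.001]
ft_force: [0.0, -0.9, -0.6]
grip_width: 0.074
```

step_arm:
  deltas:
    - [[-0.25, -0.3, 0, 0, 0, 0, 0.8], [-0.55, -0.65, 0, 0, 0, 0, 0.8], [-0.8, -1.0, 0, 0, 0, 0, 0.8]]

```text
clock: 1.1
tool_pos: [0.367, -0.2777, 0.2563]
tool_rot: [0.852, -0.524, 0.002, 0.001]
ft_force: [0.2, 0.3, 0.1]
grip_width: 0.0738
```

step_arm:
  deltas:
    - [[-0.3, -0.35, 0, 0, 0, 0, 0.8], [-0.55, -0.7, 0, 0, 0, 0, 0.8], [-0.8, -1.0, 0, 0, 0, 0, 0.8]]

```text
clock: 1.4
tool_pos: [0.4207, -0.1596, 0.2553]
tool_rot: [0.852, -0.524, 0.002, 0.001]
ft_force: [0.4, -0.3, -0.4]
grip_width: 0.0735
```

step_arm:
  deltas:
    - [[-0.3, -0.35, 0, 0, 0, -0.15, 0.8], [-0.55, -0.7, 0, 0, 0, -0.3, 0.8], [-0.8, -1.0, 0, 0, 0, -0.5, 0.8], [-0.8, -1.0, 0, 0, 0, -0.7, 0.8], [-0.8, -1.0, 0, 0, 0, -0.85, 0.8], [-0.8, -1.0, 0, 0, 0, -1.0, 0.8]]

```text
clock: 2.0
tool_pos: [0.4738, -0.0429, 0.254]
tool_rot: [0.988, -0.155, 0.001, 0.002]
ft_force: [0.8, -0.3, 0.2]
grip_width: 0.0733
```

```bash
python3 -c "
from h import *
plan([628.4,296.5,200],15.8)"
```

```text
t 2.0 pos [473.8 -42.9 254. ] w 73.3 F [ 0.8 -0.3  0.2]
delta [ 0.433 -3.706  0.529] rot [ 0.004 -0.001 -0.747]
```

step_arm:
  deltas:
    - [[0.05, -0.4, 0, 0, 0, 0, 0.8], [0.1, -0.8, 0, 0, 0, 0, 0.8], [0.1, -1.0, 0, 0, 0, 0, 0.8]]

```text
clock: 2.3
tool_pos: [0.5147, 0.0511, 0.2526]
tool_rot: [0.988, -0.154, 0.0, 0.001]
ft_force: [0.2, -0.1, -0.1]
grip_width: 0.0735
```

step_arm:
  deltas:
    - [[0.05, -0.4, 0, 0, 0, 0, 0.8], [0.1, -0.8, 0, 0, 0, 0, 0.8], [0.1, -1.0, 0, 0, 0, 0, 0.8]]

```text
clock: 2.6
tool_pos: [0.5554, 0.1456, 0.251]
tool_rot: [0.988, -0.153, -0.0, 0.001]
ft_force: [-0.6, -0.0, -0.2]
grip_width: 0.0736
```

step_arm:
  deltas:
    - [[0.05, -0.4, 0, 0, 0, -0.15, 0.8], [0.1, -0.8, 0, 0, 0, -0.3, 0.8], [0.1, -1.0, 0, 0, 0, -0.5, 0.8], [0.1, -1.0, 0, 0, 0, -0.65, 0.8], [0.1, -1.0, 0, 0, 0, -0.75, 0.8]]

```text
clock: 3.1
tool_pos: [0.5954, 0.2383, 0.249]
tool_rot: [0.99, 0.143, -0.002, 0.001]
ft_force: [0.3, 0.3, -0.3]
grip_width: 0.0735
```

```bash
python3 -c "
from h import *
plan([628.4,296.5,100],15.8)"
```

```text
t 3.1 pos [595.4 238.3 249. ] w 73.5 F [ 0.3  0.3 -0.3]
delta [ 0.487 -0.468  1.488] rot [0.003 0.005 0.013]
```

step_arm:
  deltas:
    - [[0.2, -0.2, 0.3, 0, 0, 0, 0.8], [0.4, -0.4, 0.6, 0, 0, 0.01, 0.8], [0.49, -0.47, 0.8, 0, 0, 0.01, 0.8], [0.49, -0.47, 1.0, 0, 0, 0.01, 0.8], [0.49, -0.47, 1.0, 0, 0, 0.01, 0.8]]

```text
clock: 3.6
tool_pos: [0.6265, 0.2962, 0.1432]
tool_rot: [0.99, 0.139, -0.006, 0.002]
ft_force: [-1.2, -0.5, -0.3]
grip_width: 0.0742
```

```bash
python3 - <<'E'
from h import *
plan([628.4,296.5,60],15.8)
s=camera("side");crop(s,"s3.png",150,220,170,150,4)
t=camera("top");crop(t,"t3.png",150,150,130,120,5)
p=read_state()["tool_pos"]; print(proj(t,p+[0,0,-.014]),proj(s,p+[0,0,-.014]))
E
```

```text
t 3.6 pos [626.5 296.2 143.2] w 74.2 F [-1.2 -0.5 -0.3]
delta [ 0.029 -0.     0.832] rot [0.003 0.015 0.004]
[[201.81239445 213.21355183]] [[201.7027709  273.66071229]]
```

View pics/s3.png

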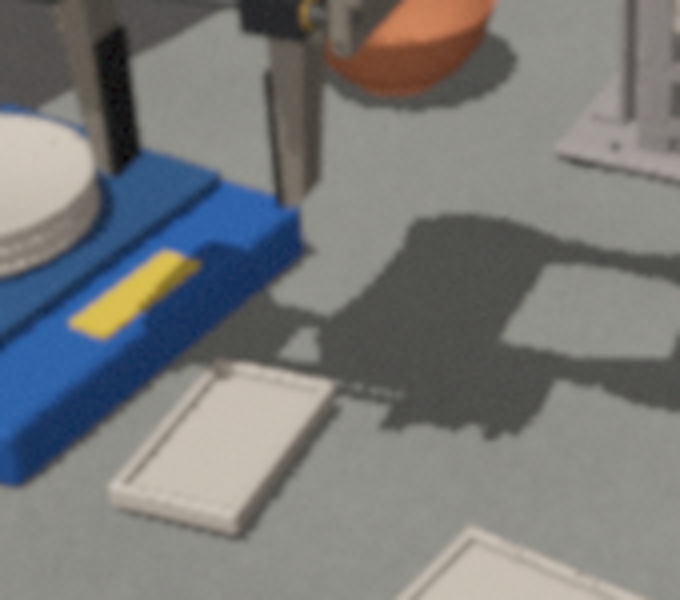

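View pics/t3.png

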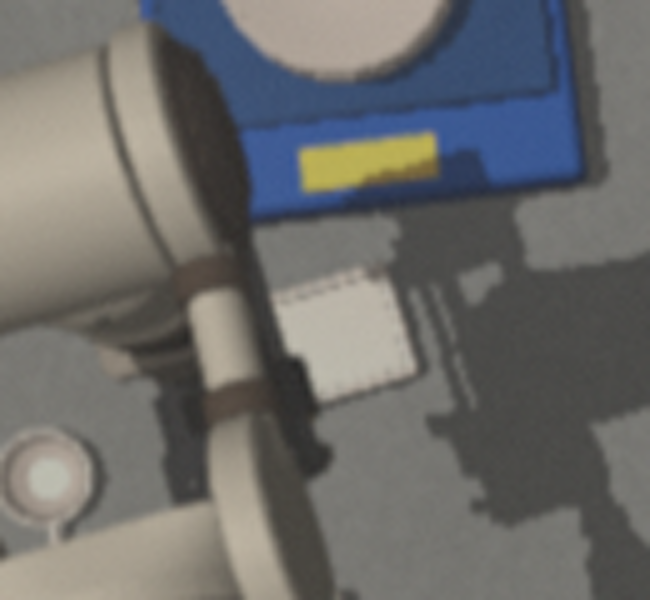

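```bash
python3 - <<'E'
from h import *
plan([628.4,296.5,60],15.8)
s=camera("side");st=read_state();p=st["tool_pos"];C=R.from_quat(st["tool_rot"])
im=cv2.resize(s["img"][220:290,160:250],None,fx=8,fy=8,interpolation=cv2.INTER_CUBIC)[:,:,::-1].copy()
for x in (-.037,.037):
  for y in (-.01,.01):
    a=[(proj(s,p+C.apply([x,y,z]))[0]-[160,220]+.5)*8-.5 for z in (-.03,.014)]
    cv2.line(im,*[tuple(int(k) for k in q) for q in a],(0,255,0),1)
cv2.imwrite("pics/s4.png",im)
E
```

```text
t 3.7 pos [628.7 296.5 148.1] w 73.5 F [ 0.1 -1.   1.3]
delta [ 0.002 -0.003  0.881] rot [0.003 0.006 0.003]
```

View pics/s4.png

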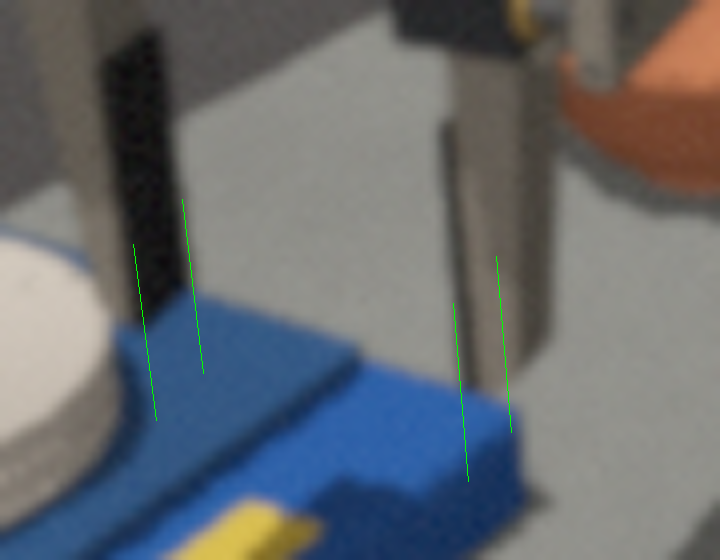

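```bash
python3 - <<'E'
from h import *
s=camera("side");t=camera("top")
im=cv2.imread("pics/side0.png")
p=np.array([.2591,-.51265,.20392]);C=R.from_quat([.8517,-.52397,-.00063,-.0006])
for c,f,(u0,v0,w,h),k in ((s,"side0",(490,70,100,120),5),(t,"top0",(530,320,110,110),5)):
    im=cv2.imread(f"pics/{f}.png")
    im=cv2.resize(im[v0:v0+h,u0:u0+w],None,fx=k,fy=k,interpolation=cv2.INTER_CUBIC)
    for x in (-.046,.046):
      for y in (-.01,.01):
        a=[(proj(c,p+C.apply([x,y,z]))[0]-[u0,v0]+.5)*k-.5 for z in (-.03,.014)]
        cv2.line(im,*[tuple(int(q) for q in b) for b in a],(0,255,0),1)
    cv2.imwrite(f"pics/g_{f}.png",im)
a=[cv2.imread(f"pics/g_{f}.png") for f in("side0","top0")]
H=min(i.shape[0] for i in a); cv2.imwrite("pics/g.png",cv2.resize(np.hstack([i[:H] for i in a]),None,fx=.75,fy=.75))
E
```

```text
(no output)
```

View pics/g.png

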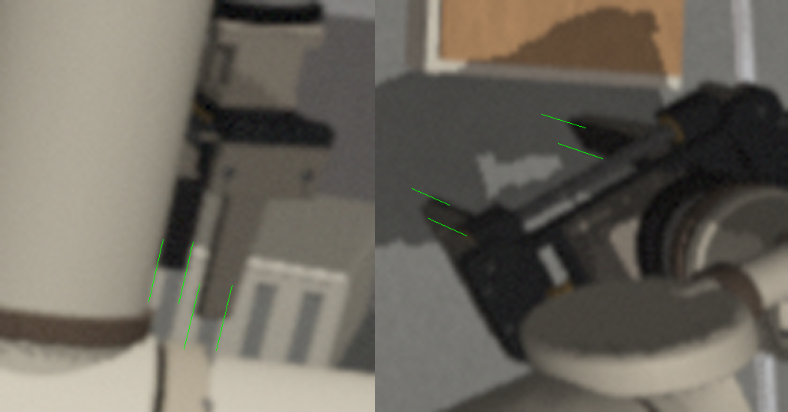

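The side view shows the fingertips about 10 px above where the stated 14 mm tip offset projects. I'll descend in stages and check that against the picture.

step_arm:
  deltas:
    - [[0, 0, 0.25, 0, 0, 0, 0.8], [0, 0, 0.5, 0, 0, 0, 0.8], [0, 0, 0.7, 0, 0, 0, 0.8], [0, 0, 0.85, 0, 0, 0, 0.8], [0, 0, 0.98, 0, 0, 0, 0.8], [0, 0, 0.98, 0, 0, 0, 0.8]]

```text
clock: 4.45
tool_pos: [0.6289, 0.2962, 0.051]
tool_rot: [0.99, 0.138, -0.001, 0.001]
ft_force: [-1.1, -0.3, -0.6]
grip_width: 0.0736
```

```bash
cat > fin.py <<'E'
from h import *
import sys
def fin(cam,name,u0,v0,w,h,k,half):
    c=camera(cam);st=read_state();p=st["tool_pos"];C=R.from_quat(st["tool_rot"])
    im=cv2.resize(c["img"][v0:v0+h,u0:u0+w],None,fx=k,fy=k,interpolation=cv2.INTER_CUBIC)[:,:,::-1].copy()
    for x in (-half,half):
      for y in (-.01,.01):
        a=[(proj(c,p+C.apply([x,y,z]))[0]-[u0,v0]+.5)*k-.5 for z in (-.03,.014)]
        cv2.line(im,*[tuple(int(q) for q in b) for b in a],(0,255,0),1)
    cv2.imwrite("pics/"+name,im)
E
python3 - <<'E'
from fin import *
plan([628.4,296.5,16],15.8)
fin("side","s5.png",150,240,110,130,4,.037)
E
```

```text
t 4.45 pos [628.9 296.2  51. ] w 73.6 F [-1.1 -0.3 -0.6]
delta [-0.003 -0.005  0.35 ] rot [0.003 0.004 0.003]
```

View pics/s5.png

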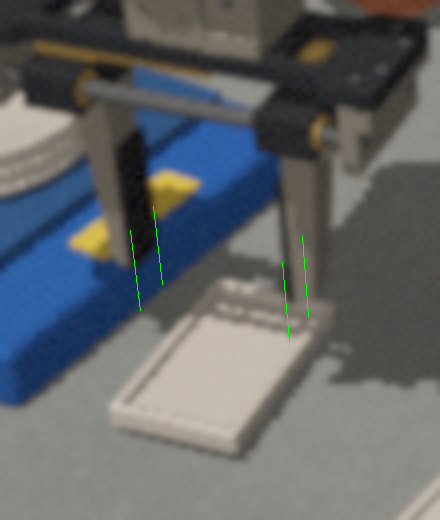

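```bash
python3 - <<'E'
from fin import *
fin("top","t5.png",150,150,130,110,6,.037)
E
```

```text
(no output)
```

View pics/t5.png

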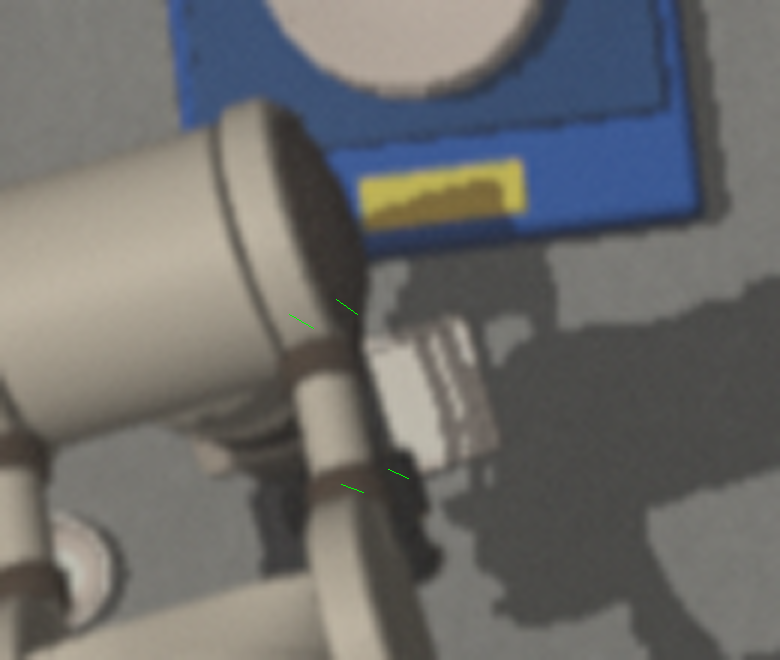

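step_arm:
  deltas:
    - [[0, 0, 0.1, 0, 0, 0, 0.8], [0, 0, 0.15, 0, 0, 0, 0.8], [0, 0, 0.15, 0, 0, 0, 0.8]]

```text
clock: 4.85
tool_pos: [0.6297, 0.2965, 0.0373]
tool_rot: [0.99, 0.139, -0.0, 0.001]
ft_force: [0.3, -0.8, -0.1]
grip_width: 0.0736
```

```bash
python3 - <<'E'
from fin import *
plan([628.4,296.5,16],15.8)
fin("side","s6.png",160,270,90,90,7,.037)
E
```

```text
t 4.85 pos [629.7 296.5  37.3] w 73.6 F [ 0.3 -0.8 -0.1]
delta [-0.012 -0.004  0.213] rot [0.003 0.002 0.003]
```

View pics/s6.png

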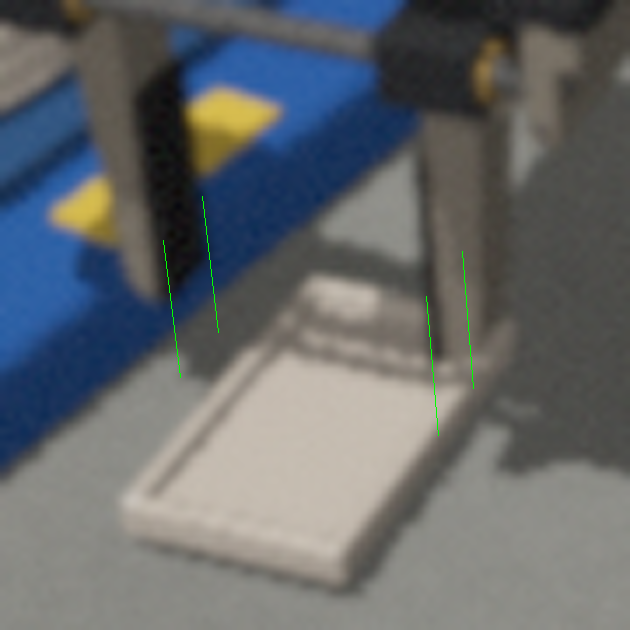

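```bash
python3 - <<'E'
from h import *
t=camera("top")
p=np.array([.2591,-.51265,.20392]);C=R.from_quat([.8517,-.52397,-.00063,-.0006])
u0,v0,w,h,k=540,340,70,60,10
im=cv2.imread("pics/top0.png")
im=cv2.resize(im[v0:v0+h,u0:u0+w],None,fx=k,fy=k,interpolation=cv2.INTER_CUBIC)
im=np.uint8(255*(im/255.)**.5)
for x in (-.046,.046):
  for y in (-.01,.01):
    a=[(proj(t,p+C.apply([x,y,z]))[0]-[u0,v0]+.5)*k-.5 for z in (-.03,-.008,.014)]
    a=[tuple(int(q) for q in b) for b in a]
    cv2.line(im,a[0],a[2],(0,255,0),1)
    cv2.circle(im,a[2],4,(0,0,255),-1);cv2.circle(im,a[1],4,(255,255,0),-1)
cv2.imwrite("pics/g2.png",im)
E
```

```text
(no output)
```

View pics/g2.png

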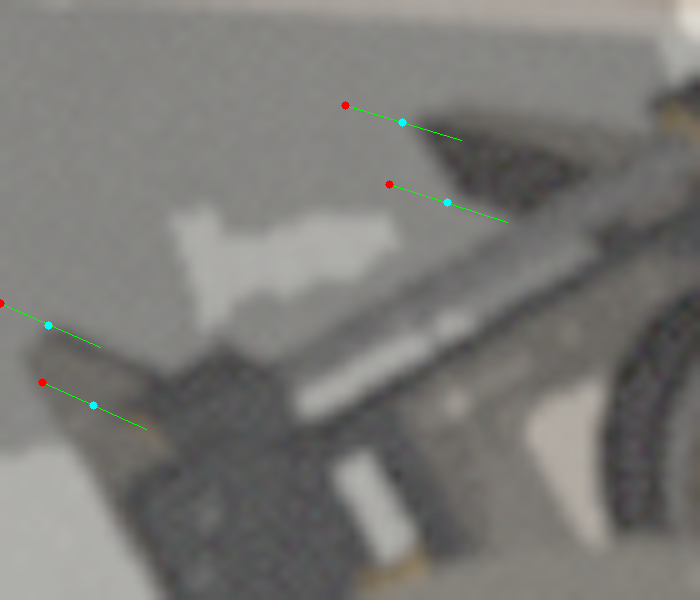

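Both cameras agree that the visible tips sit about 22 mm higher than stated, roughly 8 mm behind the TCP. I'll go down to the height that is safe under the stated geometry and look again.

step_arm:
  deltas:
    - [[-0.005, 0, 0.07, 0, 0, 0, 0.8], [-0.01, 0, 0.13, 0, 0, 0, 0.8], [-0.01, 0, 0.2, 0, 0, 0, 0.8], [-0.01, 0, 0.2, 0, 0, 0, 0.8]]

```text
clock: 5.35
tool_pos: [0.6281, 0.296, 0.0163]
tool_rot: [0.99, 0.139, -0.001, 0.001]
ft_force: [0.0, -0.5, 0.5]
grip_width: 0.0737
```

```bash
python3 - <<'E'
from fin import *
plan([628.4,296.5,16],15.8)
fin("side","s7.png",160,270,90,90,7,.037)
E
```

```text
t 5.35 pos [628.1 296.   16.3] w 73.7 F [ 0.  -0.5  0.5]
delta [ 0.004 -0.004  0.003] rot [0.003 0.004 0.003]
```

View pics/s7.png

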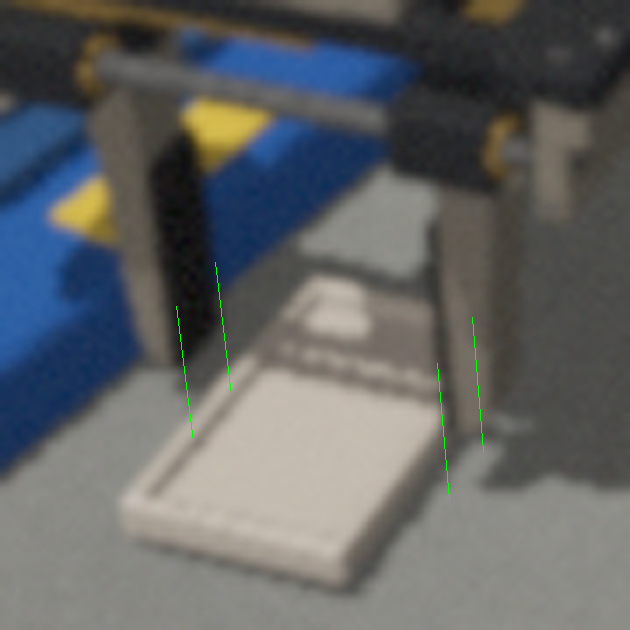

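step_arm:
  deltas:
    - [[0, 0, 0.02, 0, 0, 0, 0.8], [0, 0, 0.04, 0, 0, 0, 0.8]]

```text
clock: 5.6
tool_pos: [0.6287, 0.2961, 0.0131]
tool_rot: [0.99, 0.139, -0.001, 0.001]
ft_force: [0.2, -0.0, -1.0]
grip_width: 0.0735
```

step_arm:
  deltas:
    - [[0, 0, 0.02, 0, 0, 0, 0.8], [0, 0, 0.04, 0, 0, 0, 0.8], [0, 0, 0.04, 0, 0, 0, 0.8]]

```text
clock: 5.9
tool_pos: [0.6285, 0.2961, 0.0088]
tool_rot: [0.99, 0.139, -0.001, 0.001]
ft_force: [0.1, -0.6, -0.5]
grip_width: 0.0735
```

There is no contact at TCP z = 8.8 mm, where stated tips would be 5 mm below the bench. So the tips really are higher than stated, and I'll keep going with looks.

step_arm:
  deltas:
    - [[0, 0, 0.03, 0, 0, 0, 0.8], [0, 0, 0.06, 0, 0, 0, 0.8], [0, 0, 0.09, 0, 0, 0, 0.8], [0, 0, 0.09, 0, 0, 0, 0.8]]

```text
clock: 6.3
tool_pos: [0.6279, 0.2959, -0.001]
tool_rot: [0.99, 0.139, -0.001, 0.001]
ft_force: [-1.1, -0.6, -0.5]
grip_width: 0.0734
```

```bash
python3 - <<'E'
from fin import *
plan([628.4,296.5,16],15.8)
fin("side","s8.png",160,270,90,90,7,.037)
E
```

```text
t 6.3 pos [627.9 295.9  -1. ] w 73.4 F [-1.1 -0.6 -0.5]
delta [ 0.006 -0.004 -0.171] rot [0.003 0.004 0.003]
```

View pics/s8.png

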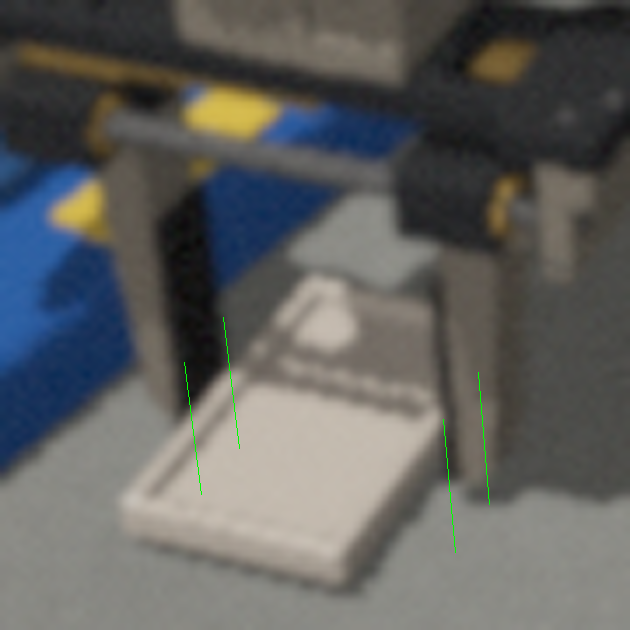

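The fingers now straddle the dish, and the left tip passes behind the left rim at crop (180,415). I'll go down 2 mm more and close.

step_arm:
  deltas:
    - [[0, 0, 0.02, 0, 0, 0, 0.8], [0, 0, 0.02, 0, 0, 0, 0.7], [0, 0, 0.02, 0, 0, 0, 0.5], [0, 0, 0.02, 0, 0, 0, 0.5], [0, 0, 0.02, 0, 0, 0, 0.5], [0, 0, 0.02, 0, 0, 0, 0.5]]

```text
clock: 6.95
tool_pos: [0.6281, 0.2959, -0.0028]
tool_rot: [0.99, 0.139, -0.001, 0.001]
ft_force: [-0.3, 0.1, -1.8]
grip_width: 0.062
```

step_arm:
  deltas:
    - [[0, 0, -0.1, 0, 0, 0, 0.5], [0, 0, -0.3, 0, 0, 0, 0.5], [0, 0, -0.5, 0, 0, 0, 0.5], [0, 0, -0.7, 0, 0, 0, 0.5]]

```text
clock: 7.35
tool_pos: [0.6282, 0.2962, 0.0686]
tool_rot: [0.99, 0.139, -0.001, 0.001]
ft_force: [0.5, -0.7, -1.1]
grip_width: 0.0615
```

```bash
python3 - <<'E'
from fin import *
plan([628.4,296.5,220],15.8)
fin("side","s9.png",140,220,120,110,6,.031)
E
```

```text
t 7.35 pos [628.2 296.2  68.6] w 61.5 F [ 0.5 -0.7 -1.1]
delta [-1.000e-03  1.000e-03 -1.514e+00] rot [0.003 0.004 0.003]
```

View pics/s9.png

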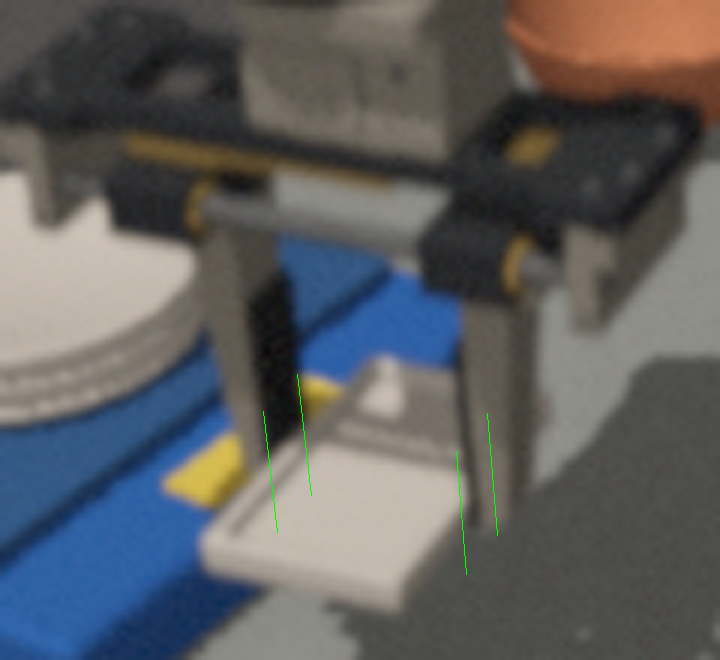

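The dish is held at 61.5 mm width and lifts level. I'll raise it and carry it over.

step_arm:
  deltas:
    - [[0, 0, -0.25, 0, 0, 0, 0.5], [0, 0, -0.5, 0, 0, 0, 0.5], [0, 0, -0.75, 0, 0, 0, 0.5], [0, 0, -1.0, 0, 0, 0, 0.5]]

```text
clock: 7.8
tool_pos: [0.6301, 0.2971, 0.1741]
tool_rot: [0.99, 0.139, 0.002, 0.001]
ft_force: [-0.1, -0.3, -2.2]
grip_width: 0.0617
```

step_arm:
  deltas:
    - [[-0.08, 0.25, -0.15, 0, 0, 0.12, 0.5], [-0.15, 0.5, -0.3, 0, 0, 0.27, 0.5], [-0.15, 0.75, -0.45, 0, 0, 0.42, 0.5], [-0.15, 1.0, -0.45, 0, 0, 0.57, 0.5], [-0.15, 1.0, -0.45, 0, 0, 0.72, 0.5], [-0.15, 1.0, -0.45, 0, 0, 0.87, 0.5], [-0.15, 1.0, -0.45, 0, 0, 1.0, 0.5], [-0.15, 1.0, -0.45, 0, 0, 1.0, 0.5]]

```text
clock: 8.6
tool_pos: [0.6428, 0.1967, 0.2192]
tool_rot: [0.968, -0.251, 0.002, 0.0]
ft_force: [-0.4, -0.3, -2.1]
grip_width: 0.0617
```

```bash
python3 - <<'E'
from fin import *
plan([576.7,-77.4,215],-77.6)
E
```

```text
t 8.6 pos [642.8 196.7 219.2] w 61.7 F [-0.4 -0.3 -2.1]
delta [0.755 2.717 0.043] rot [-0.003 -0.005  1.078]
```

step_arm:
  deltas:
    - [[0.08, 0.3, 0, 0, 0, 0.0, 0.5], [0.16, 0.6, 0, 0, 0, 0, 0.5], [0.22, 0.8, 0, 0, 0, 0, 0.5], [0.28, 1.0, 0, 0, 0, 0, 0.5]]

```text
clock: 9.0
tool_pos: [0.6182, 0.0948, 0.2192]
tool_rot: [0.968, -0.25, 0.002, 0.0]
ft_force: [-0.6, 0.1, -0.6]
grip_width: 0.0614
```

step_arm:
  deltas:
    - [[0.07, 0.25, 0, 0, 0, 0.1, 0.5], [0.14, 0.5, 0, 0, 0, 0.25, 0.5], [0.21, 0.75, 0, 0, 0, 0.4, 0.5], [0.25, 0.9, 0, 0, 0, 0.55, 0.5], [0.25, 0.9, 0, 0, 0, 0.7, 0.5], [0.25, 0.9, 0, 0, 0, 0.85, 0.5], [0.25, 0.9, 0, 0, 0, 1.0, 0.5], [0.25, 0.9, 0, 0, 0, 1.0, 0.5]]

```text
clock: 9.8
tool_pos: [0.5965, 0.004, 0.2193]
tool_rot: [0.8, -0.601, 0.002, -0.001]
ft_force: [0.3, -0.0, -2.4]
grip_width: 0.0621
```

```bash
python3 - <<'E'
from fin import *
plan([576.7,-77.4,215],-77.6)
E
```

```text
t 9.8 pos [596.5   4.  219.3] w 62.1 F [ 0.3 -0.  -2.4]
delta [0.726 0.417 0.044] rot [-0.004 -0.003  0.084]
```

step_arm:
  deltas:
    - [[0.25, 0.15, 0, 0, 0, 0.08, 0.5], [0.5, 0.3, 0.05, 0, 0, 0.08, 0.5], [0.73, 0.42, 0.15, 0, 0, 0.08, 0.5], [0.73, 0.42, 0.3, 0, 0, 0.08, 0.5], [0.73, 0.42, 0.3, 0, 0, 0.08, 0.5]]

```text
clock: 10.3
tool_pos: [0.575, -0.0773, 0.1867]
tool_rot: [0.781, -0.625, -0.0, -0.0]
ft_force: [-0.2, 0.6, -1.3]
grip_width: 0.0614
```

```bash
python3 - <<'E'
from fin import *
plan([576.7,-77.4,175],-77.6)
fin("side","s10.png",275,140,120,140,5,.031)
fin("top","t10.png",310,180,100,110,6,.031)
E
```

```text
t 10.3 pos [575.  -77.3 186.7] w 61.4 F [-0.2  0.6 -1.3]
delta [ 0.005 -0.016  0.117] rot [0.001 0.001 0.007]
```

View pics/s10.png

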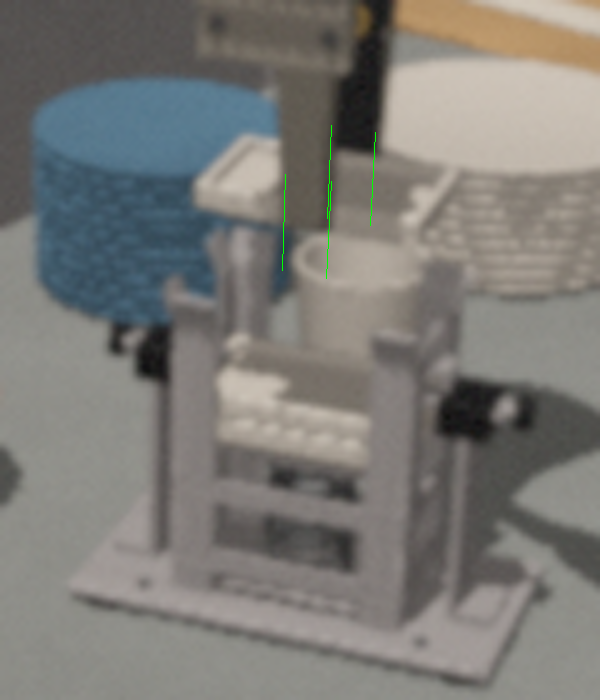

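View pics/t10.png

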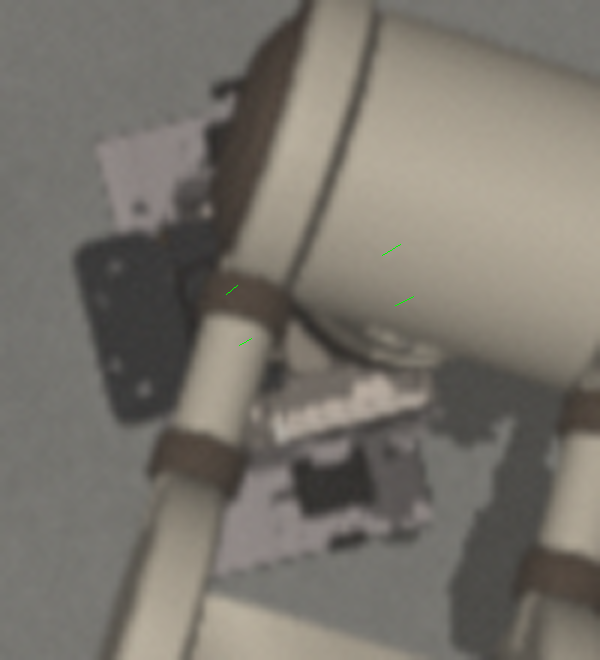

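```bash
python3 - <<'E'
from fin import *
c=camera("side");st=read_state();print(st["tool_pos"])
z=st["tool_pos"][2]+.0198
u0,v0,w,h,k=300,155,80,80,9
im=cv2.resize(c["img"][v0:v0+h,u0:u0+w],None,fx=k,fy=k,interpolation=cv2.INTER_CUBIC)[:,:,::-1].copy()
for zz,hx,hy,col in ((z,.05,.031,(0,255,0)),(z-.011,.05,.031,(0,200,200)),(.158,.06,.041,(255,0,0))):
    b=(box(c,.5767,-.0774,np.radians(12.4),hx,hy,zz)-[u0,v0]+.5)*k-.5
    cv2.polylines(im,[np.int32(np.round(b))],True,col,1)
cv2.imwrite("pics/s11.png",im)
E
```

```text
[ 0.57693297 -0.07689806  0.18965225]
```

View pics/s11.png

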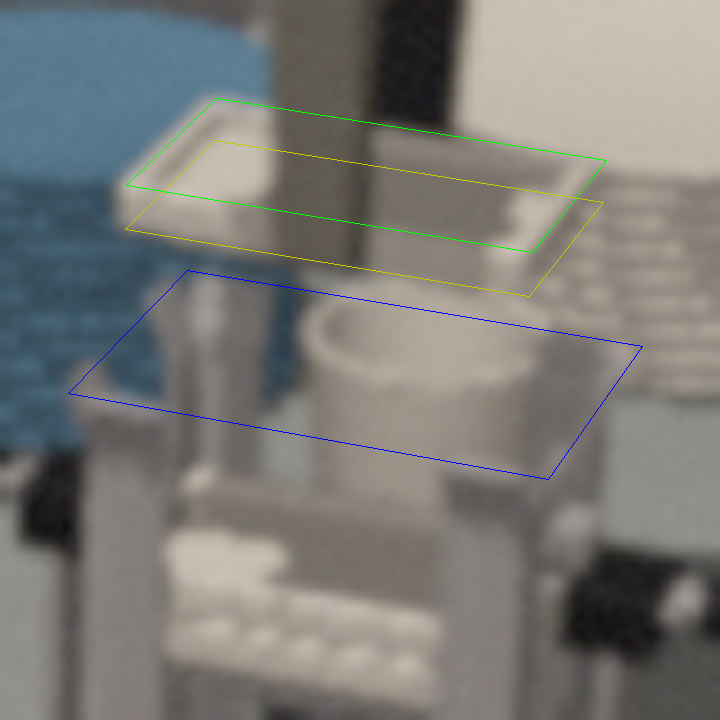

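The dish's left rim corner at crop (118,185) sits about 1 px left of prediction, which is 1–2 mm too far toward the magazine's +x. I'll correct that and lower with force checks.

```bash
python3 - <<'E'
from fin import *
plan([575.5,-77.7,150],-77.6)
E
```

```text
t 10.45 pos [576.9 -76.9 189.7] w 61.8 F [ 0.9 -0.3 -1.4]
delta [0.004 0.017 0.396] rot [-0.005 -0.003  0.007]
```

step_arm:
  deltas:
    - [[0.004, 0.017, 0.1, 0, 0, 0.007, 0.5], [0.004, 0.017, 0.25, 0, 0, 0.007, 0.5], [0.004, 0.017, 0.4, 0, 0, 0.007, 0.5], [0.004, 0.017, 0.4, 0, 0, 0.007, 0.5]]

```text
clock: 10.85
tool_pos: [0.5732, -0.0767, 0.1457]
tool_rot: [0.78, -0.626, -0.001, 0.0]
ft_force: [-0.7, 0.0, -1.4]
grip_width: 0.0614
```

step_arm:
  deltas:
    - [[0, 0, 0.05, 0, 0, 0, 0.5], [0, 0, 0.1, 0, 0, 0, 0.5], [0, 0, 0.15, 0, 0, 0, 0.5]]

```text
clock: 11.15
tool_pos: [0.5733, -0.0768, 0.1305]
tool_rot: [0.78, -0.626, -0.001, 0.0]
ft_force: [-0.4, 0.5, -1.1]
grip_width: 0.0616
```

```bash
python3 - <<'E'
from fin import *
plan([575.5,-77.7,119],-77.6)
fin("side","s12.png",290,155,90,90,8,.031)
E
```

```text
t 11.15 pos [573.3 -76.8 130.5] w 61.6 F [-0.4  0.5 -1.1]
delta [ 0.014 -0.02   0.115] rot [0.002 0.002 0.001]
```

View pics/s12.png

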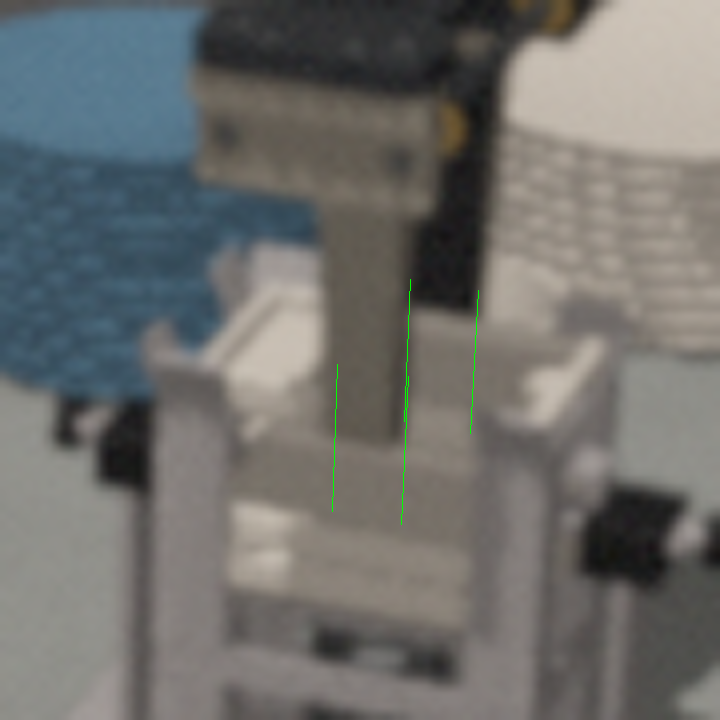

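The dish sits between the angles with its underside at about 133 mm and no side force. Lowering further.

step_arm:
  deltas:
    - [[0.005, -0.01, 0.03, 0, 0, 0, 0.5], [0.005, -0.01, 0.06, 0, 0, 0, 0.5], [0.005, -0.01, 0.09, 0, 0, 0, 0.5]]

```text
clock: 11.5
tool_pos: [0.5742, -0.0768, 0.1207]
tool_rot: [0.78, -0.626, -0.001, 0.0]
ft_force: [-1.8, 1.5, -1.2]
grip_width: 0.0613
```

step_arm:
  deltas:
    - [[0, 0, 0.02, 0, 0, 0, 0.5], [0, 0, 0.03, 0, 0, 0, 0.5], [0, 0, 0.03, 0, 0, 0, 0.5]]

```text
clock: 11.8
tool_pos: [0.5741, -0.0768, 0.1175]
tool_rot: [0.78, -0.626, -0.001, 0.0]
ft_force: [-0.0, 0.9, -0.6]
grip_width: 0.0618
```

step_arm:
  deltas:
    - [[0, 0, 0.015, 0, 0, 0, 0.55], [0, 0, 0.015, 0, 0, 0, 0.7], [0, 0, 0.015, 0, 0, 0, 0.8], [0, 0, 0.015, 0, 0, 0, 0.8]]

```text
clock: 12.2
tool_pos: [0.5743, -0.077, 0.1163]
tool_rot: [0.78, -0.626, -0.001, 0.0]
ft_force: [-0.3, 0.2, -0.7]
grip_width: 0.0734
```

step_arm:
  deltas:
    - [[0, 0, -0.2, 0, 0, 0, 0.8], [0, 0, -0.4, 0, 0, 0, 0.8], [0, 0, -0.6, 0, 0, 0, 0.8], [0, 0, -0.8, 0, 0, 0, 0.8], [0, 0, -0.8, 0, 0, 0, 0.8]]

```text
clock: 12.7
tool_pos: [0.5766, -0.0779, 0.1999]
tool_rot: [0.78, -0.626, 0.002, -0.001]
ft_force: [-0.0, 0.2, 0.9]
grip_width: 0.0737
```

```bash
python3 - <<'E'
from fin import *
plan([576.7,-77.4,190],12.4)
fin("side","s13.png",290,155,100,90,8,.031)
E
```

```text
t 12.7 pos [576.6 -77.9 199.9] w 73.7 F [-0.   0.2  0.9]
delta [-0.005 -0.002  0.099] rot [-0.002 -0.007 -1.999]
```

View pics/s13.png

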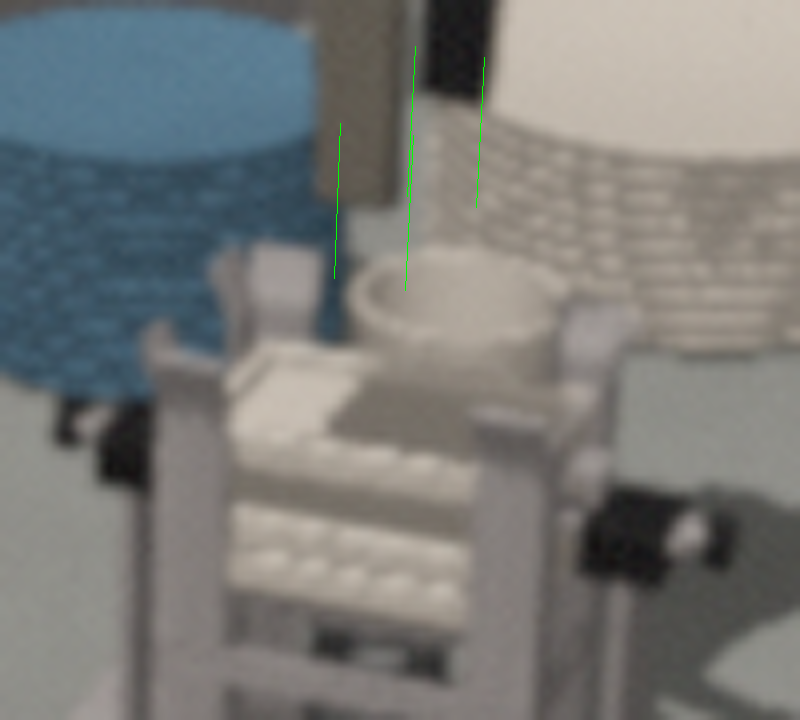

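The dish rests level on the catches, with its rim at crop (230,440)–(470,470). I'll turn 90° and close the fingers to press it.

step_arm:
  deltas:
    - [[0, 0, 0, 0, 0, -0.15, 0.6], [0, 0, 0, 0, 0, -0.3, 0.4], [0, 0, 0, 0, 0, -0.45, 0.2], [0, 0, 0, 0, 0, -0.6, 0], [0, 0, 0, 0, 0, -0.75, 0], [0, 0, 0, 0, 0, -0.9, 0], [0, 0, 0, 0, 0, -1.0, 0], [0, 0, 0, 0, 0, -1.0, 0]]

```text
clock: 13.55
tool_pos: [0.5748, -0.0773, 0.196]
tool_rot: [0.96, -0.28, -0.0, -0.0]
ft_force: [0.2, -0.0, 0.4]
grip_width: 0.0114
```

step_arm:
  deltas:
    - [[0, 0, 0, 0, 0, -0.15, 0], [0, 0, 0, 0, 0, -0.3, 0], [0, 0, 0, 0, 0, -0.45, 0], [0, 0, 0, 0, 0, -0.6, 0], [0, 0, 0, 0, 0, -0.75, 0], [0, 0, 0, 0, 0, -0.9, 0], [0, 0, 0, 0, 0, -1.0, 0], [0, 0, 0, 0, 0, -1.0, 0]]

```text
clock: 14.35
tool_pos: [0.5743, -0.0772, 0.195]
tool_rot: [0.994, 0.107, -0.001, -0.001]
ft_force: [0.0, -0.7, 0.2]
grip_width: 0.0002
```

```bash
python3 - <<'E'
from fin import *
plan([576.4,-77.4,135],12.4)
E
```

```text
t 14.35 pos [574.3 -77.2 195. ] w 0.2 F [ 0.  -0.7  0.2]
delta [0.022 0.007 0.599] rot [-0.002  0.003 -0.001]
```

step_arm:
  deltas:
    - [[0.02, 0, 0.15, 0, 0, 0, 0], [0.02, 0, 0.35, 0, 0, 0, 0], [0.02, 0, 0.55, 0, 0, 0, 0], [0.02, 0, 0.65, 0, 0, 0, 0], [0.02, 0, 0.65, 0, 0, 0, 0]]

```text
clock: 14.85
tool_pos: [0.5744, -0.0761, 0.1272]
tool_rot: [0.994, 0.107, -0.003, -0.002]
ft_force: [0.7, 0.1, -0.8]
grip_width: 0.0003
```

step_arm:
  deltas:
    - [[0, 0, 0.03, 0, 0, 0, 0], [0, 0, 0.05, 0, 0, 0, 0], [0, 0, 0.05, 0, 0, 0, 0]]

```text
clock: 15.15
tool_pos: [0.5746, -0.0762, 0.1225]
tool_rot: [0.994, 0.107, -0.003, -0.002]
ft_force: [0.1, -0.3, 0.4]
grip_width: 0.0003
```

step_arm:
  deltas:
    - [[0, 0, 0.02, 0, 0, 0, 0], [0, 0, 0.03, 0, 0, 0, 0], [0, 0, 0.03, 0, 0, 0, 0]]

```text
clock: 15.45
tool_pos: [0.5749, -0.0763, 0.1199]
tool_rot: [0.994, 0.107, -0.003, -0.001]
ft_force: [0.2, -0.7, 1.0]
grip_width: 0.0004
```

step_arm:
  deltas:
    - [[0, 0, 0.02, 0, 0, 0, 0], [0, 0, 0.03, 0, 0, 0, 0], [0, 0, 0.03, 0, 0, 0, 0]]

```text
clock: 15.75
tool_pos: [0.5759, -0.0763, 0.1186]
tool_rot: [0.994, 0.107, -0.001, -0.001]
ft_force: [-1.4, 0.8, 7.1]
grip_width: 0.0001
```

```bash
python3 - <<'E'
from fin import *
plan([576.4,-77.4,92],12.4)
fin("side","s14.png",290,155,100,90,8,.0)
E
```

```text
t 15.75 pos [575.9 -76.3 118.6] w 0.1 F [-1.4  0.8  7.1]
delta [0.003 0.012 0.266] rot [-0.003  0.003 -0.003]
```

View pics/s14.png

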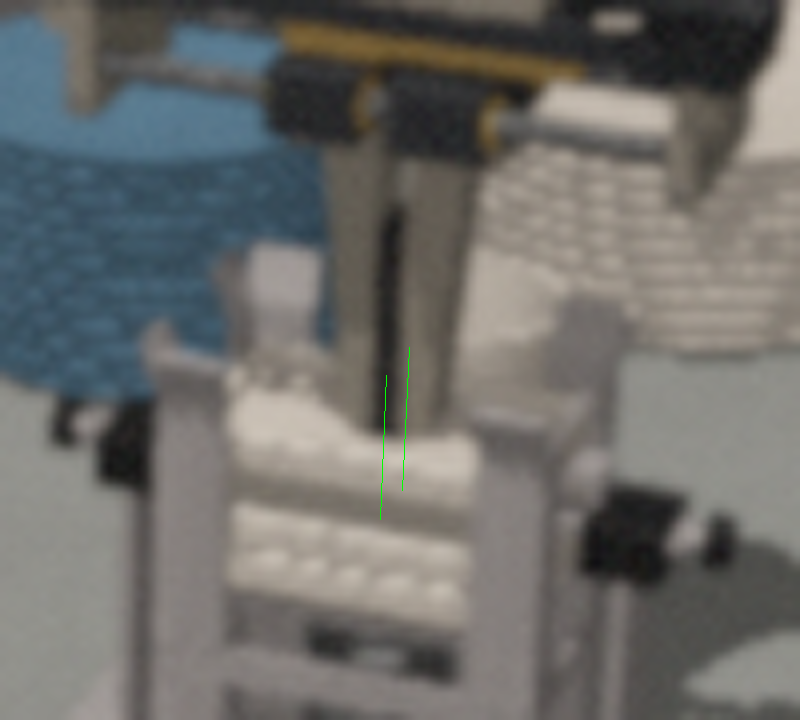

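```bash
python3 - <<'E'
from h import *
c=camera("side");st=read_state();p=st["tool_pos"];C=R.from_quat(st["tool_rot"])
for x in (-.0945,.0945):
  for y in (-.0375,0,.0375):
    print(x,y,[ (z,np.round((proj(c,p+C.apply([x,y,-z]))[0]-[290,155])*8).astype(int).tolist()) for z in (.05,.06,.07,.08)])
print("lips",[((box(c,.5767,-.0774,np.radians(12.4),.06,.041,.158)-[290,155])*8).astype(int).tolist()])
E
```

```text
-0.0945 -0.0375 [(0.05, [698, 404]), (0.06, [701, 368]), (0.07, [703, 333]), (0.08, [706, 297])]
-0.0945 0 [(0.05, [734, 348]), (0.06, [737, 314]), (0.07, [740, 279]), (0.08, [743, 244])]
-0.0945 0.0375 [(0.05, [769, 296]), (0.06, [772, 262]), (0.07, [775, 228]), (0.08, [778, 194])]
0.0945 -0.0375 [(0.05, [24, 286]), (0.06, [24, 253]), (0.07, [24, 218]), (0.08, [24, 184])]
0.0945 0 [(0.05, [77, 237]), (0.06, [77, 204]), (0.07, [77, 170]), (0.08, [77, 136])]
0.0945 0.0375 [(0.05, [127, 190]), (0.06, [127, 158]), (0.07, [128, 125]), (0.08, [128, 92])]
lips [[[136, 345], [563, 421], [646, 304], [242, 236]]]
```

The gripper brackets sit about 88 mm above the TCP, so they stay clear of the angle tops through the press. Contact was at TCP z ≈ 119 mm. Pressing toward about 90 mm.

step_arm:
  deltas:
    - [[0, 0.01, 0.04, 0, 0, 0, 0], [0, 0.01, 0.08, 0, 0, 0, 0], [0, 0.01, 0.12, 0, 0, 0, 0], [0, 0.01, 0.12, 0, 0, 0, 0]]

```text
clock: 16.25
tool_pos: [0.5779, -0.0767, 0.1094]
tool_rot: [0.994, 0.107, 0.001, -0.001]
ft_force: [-2.1, 4.0, 12.0]
grip_width: 0.0004
```

step_arm:
  deltas:
    - [[0, 0, 0.04, 0, 0, 0, 0], [0, 0, 0.08, 0, 0, 0, 0], [0, 0, 0.1, 0, 0, 0, 0], [0, 0, 0.1, 0, 0, 0, 0]]

```text
clock: 16.65
tool_pos: [0.5778, -0.0766, 0.1018]
tool_rot: [0.994, 0.107, 0.001, -0.001]
ft_force: [-7.6, 1.0, 13.6]
grip_width: 0.0004
```

```bash
python3 - <<'E'
from fin import *
plan([576.4,-77.4,90],12.4)
fin("side","s15.png",290,155,100,90,8,.0)
E
```

```text
t 16.65 pos [577.8 -76.6 101.8] w 0.4 F [-7.6  1.  13.6]
delta [-0.016  0.005  0.118] rot [-0.002 -0.002 -0.002]
```

View pics/s15.png

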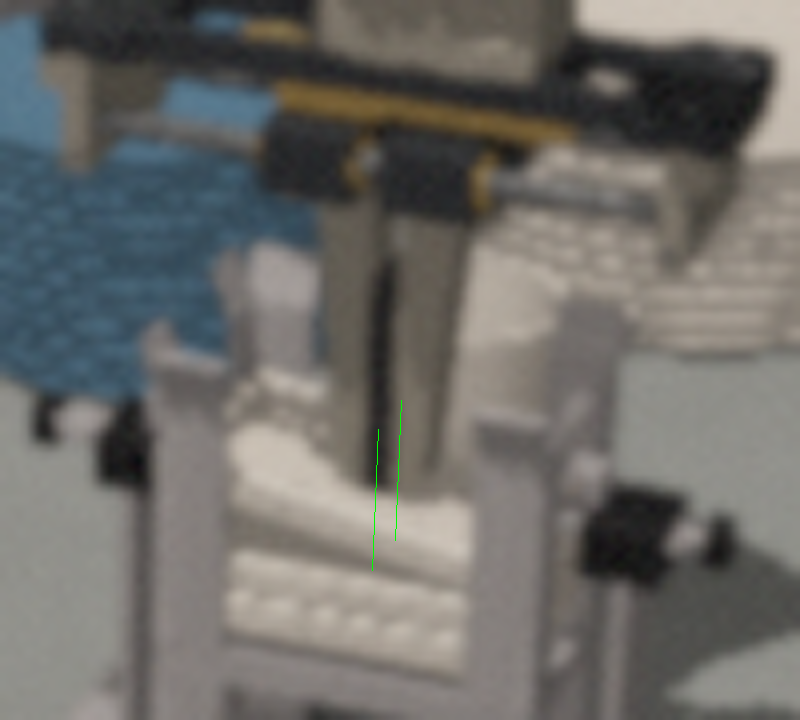

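The dish has tilted: its right end is lower, and the left catch's knob at crop (45,420) is pushed out about 5 mm. The tool is also pushing it sideways by about 7 N. I'll ease up, shift toward −x to let it centre, then press again.

step_arm:
  deltas:
    - [[-0.02, 0, -0.05, 0, 0, 0, 0], [-0.03, 0, -0.1, 0, 0, 0, 0], [-0.03, 0, -0.1, 0, 0, 0, 0]]

```text
clock: 17.0
tool_pos: [0.5754, -0.0775, 0.1125]
tool_rot: [0.994, 0.107, 0.001, -0.001]
ft_force: [-0.3, -0.0, 0.4]
grip_width: 0.0008
```

```bash
python3 - <<'E'
from fin import *
plan([576.4,-77.4,90],12.4)
fin("side","s16.png",290,155,100,90,8,.0)
E
```

```text
t 17.0 pos [575.4 -77.5 112.5] w 0.8 F [-0.3 -0.   0.4]
delta [0.01  0.001 0.225] rot [-0.001 -0.003 -0.003]
```

View pics/s16.png

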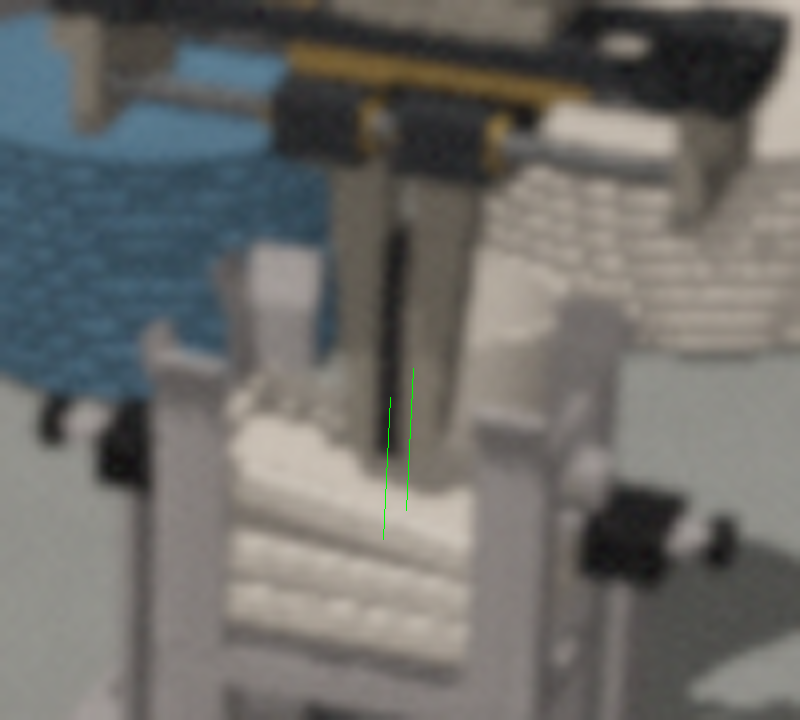

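The force is near zero and the dish did not pop back. So the right end is already under catch_2, while the left end still rests on catch_1's slope. I'll press nearer the left (+x) end.

step_arm:
  deltas:
    - [[0, 0, -0.12, 0, 0, 0, 0], [0.05, 0, -0.2, 0, 0, 0, 0], [0.13, 0, -0.2, 0, 0, 0, 0], [0.2, 0, -0.15, 0, 0, 0, 0], [0.2, 0, -0.08, 0, 0, 0, 0], [0.2, 0, -0.08, 0, 0, 0, 0]]

```text
clock: 17.65
tool_pos: [0.5934, -0.0726, 0.1176]
tool_rot: [0.994, 0.107, -0.001, -0.002]
ft_force: [0.2, -0.6, -0.7]
grip_width: 0.0004
```

step_arm:
  deltas:
    - [[0, 0, 0.03, 0, 0, 0, 0], [0, 0, 0.06, 0, 0, 0, 0], [0, 0, 0.09, 0, 0, 0, 0], [0, 0, 0.09, 0, 0, 0, 0]]

```text
clock: 18.05
tool_pos: [0.593, -0.0725, 0.1081]
tool_rot: [0.994, 0.107, -0.001, -0.002]
ft_force: [0.3, 0.8, -0.2]
grip_width: 0.0002
```

step_arm:
  deltas:
    - [[0, 0, 0.03, 0, 0, 0, 0], [0, 0, 0.06, 0, 0, 0, 0], [0, 0, 0.09, 0, 0, 0, 0], [0, 0, 0.09, 0, 0, 0, 0]]

```text
clock: 18.45
tool_pos: [0.5936, -0.0726, 0.0993]
tool_rot: [0.994, 0.107, -0.001, -0.001]
ft_force: [2.0, 0.8, 3.0]
grip_width: 0.0006
```

```bash
python3 - <<'E'
from fin import *
plan([576.4,-77.4,90],12.4)
fin("side","s17.png",290,155,100,90,8,.0)
E
```

```text
t 18.45 pos [593.6 -72.6  99.3] w 0.6 F [2.  0.8 3. ]
delta [-0.178  0.01   0.093] rot [-0.004  0.001 -0.002]
```

View pics/s17.png

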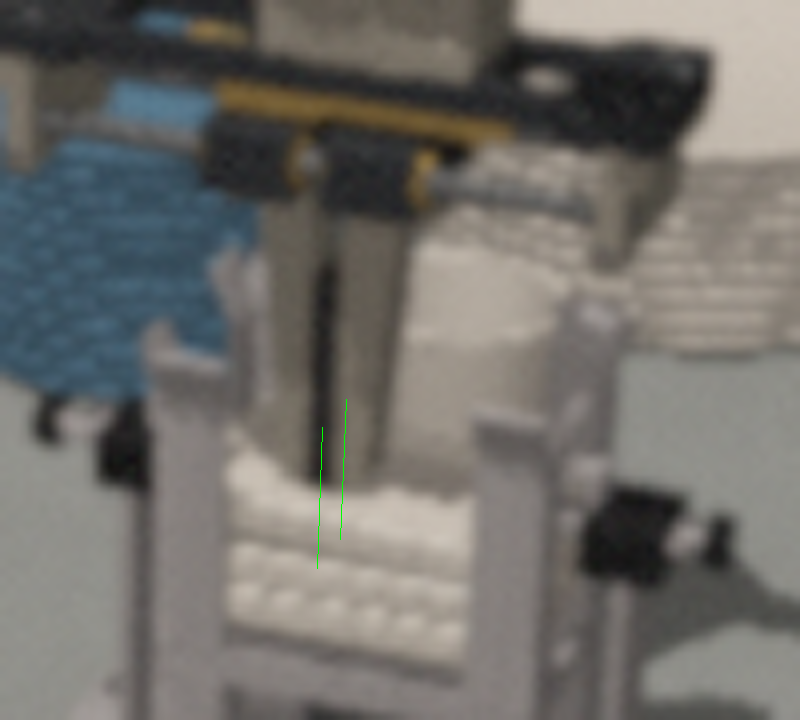

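step_arm:
  deltas:
    - [[0, 0, 0.03, 0, 0, 0, 0], [0, 0, 0.06, 0, 0, 0, 0], [0, 0, 0.09, 0, 0, 0, 0], [0, 0, 0.09, 0, 0, 0, 0]]

```text
clock: 18.9
tool_pos: [0.5935, -0.0727, 0.09]
tool_rot: [0.994, 0.107, -0.001, -0.001]
ft_force: [0.2, 0.2, 4.7]
grip_width: 0.0005
```

```bash
python3 - <<'E'
from fin import *
plan([576.4,-77.4,90],12.4)
fin("side","s18.png",290,155,100,90,8,.0)
E
```

```text
t 18.9 pos [593.5 -72.7  90. ] w 0.5 F [0.2 0.2 4.7]
delta [-0.177  0.009  0.   ] rot [-0.004  0.001 -0.002]
```

View pics/s18.png

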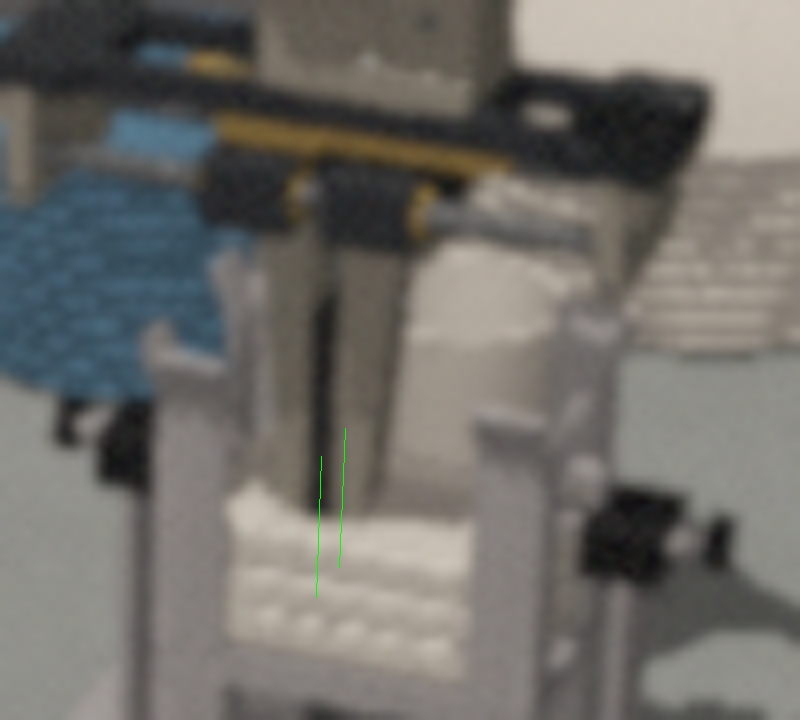

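The left knob is back at (55–80, 420), so catch_1 has snapped out. I'll raise clear and verify.

step_arm:
  deltas:
    - [[0, 0, -0.15, 0, 0, 0, 0], [0, 0, -0.4, 0, 0, 0, 0], [0, 0, -0.7, 0, 0, 0, 0], [0, 0, -1.0, 0, 0, 0, 0.4]]

```text
clock: 19.35
tool_pos: [0.5928, -0.0727, 0.1912]
tool_rot: [0.994, 0.107, -0.002, -0.002]
ft_force: [0.0, -0.6, 0.0]
grip_width: 0.0064
```

step_arm:
  deltas:
    - [[0, -0.3, -0.2, 0, 0, 0, 0.8], [0, -0.6, -0.4, 0, 0, 0, 0.8], [0, -0.8, -0.4, 0, 0, 0, 0.8], [0, -1.0, -0.4, 0, 0, 0, 0.8]]

```text
clock: 19.75
tool_pos: [0.5713, 0.026, 0.233]
tool_rot: [0.994, 0.107, -0.001, -0.002]
ft_force: [0.3, 0.5, 0.3]
grip_width: 0.0382
```

```bash
python3 - <<'E'
from fin import *
plan([447.2,312.1,150],92.9)
fin("side","s19.png",290,155,100,90,8,.0)
t=camera("top");crop(t,"t19.png",310,180,100,110,6)
E
```

```text
t 19.75 pos [571.3  26.  233. ] w 38.2 F [0.3 0.5 0.3]
delta [-0.6   -3.057  0.843] rot [-6.000e-03 -1.000e-03 -1.791e+00]
```

View pics/s19.png

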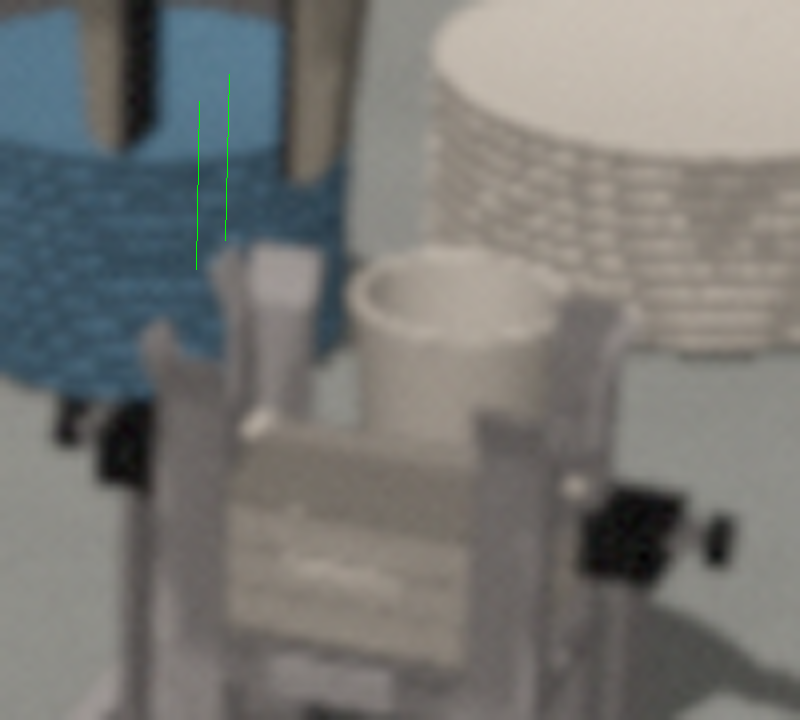

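View pics/t19.png

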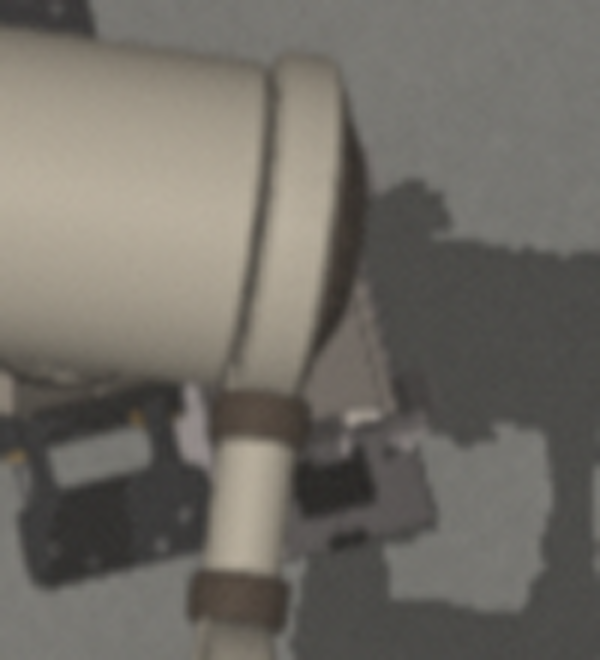

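The pile is back at its original height and level. Both knobs are in and the catch noses show at (260,425) and (575,487). Now dish B.

step_arm:
  deltas:
    - [[-0.06, -0.3, 0, 0, 0, -0.1, 0.8], [-0.12, -0.6, 0, 0, 0, -0.25, 0.8], [-0.18, -0.9, 0, 0, 0, -0.4, 0.8], [-0.2, -1.0, 0, 0, 0, -0.55, 0.8], [-0.2, -1.0, 0, 0, 0, -0.7, 0.8], [-0.2, -1.0, 0, 0, 0, -0.85, 0.8], [-0.2, -1.0, 0, 0, 0, -1.0, 0.8], [-0.2, -1.0, 0, 0, 0, -1.0, 0.8]]

```text
clock: 20.65
tool_pos: [0.5295, 0.1197, 0.2326]
tool_rot: [0.877, 0.481, -0.001, -0.003]
ft_force: [-0.0, 0.2, -0.8]
grip_width: 0.0734
```

```bash
python3 - <<'E'
from fin import *
plan([447,311.5,150],92.9)
E
```

```text
t 20.65 pos [529.5 119.7 232.6] w 73.4 F [-0.   0.2 -0.8]
delta [ 1.172 -1.722  0.838] rot [-0.008 -0.003 -0.788]
```

step_arm:
  deltas:
    - [[0.2, -0.3, 0, 0, 0, 0, 0.8], [0.4, -0.6, 0, 0, 0, -0.1, 0.8], [0.6, -0.86, 0, 0, 0, -0.25, 0.8], [0.6, -0.86, 0, 0, 0, -0.4, 0.8], [0.6, -0.86, 0, 0, 0, -0.55, 0.8], [0.6, -0.86, 0, 0, 0, -0.7, 0.8], [0.6, -0.86, 0, 0, 0, -0.79, 0.8]]

```text
clock: 21.35
tool_pos: [0.4893, 0.2161, 0.2331]
tool_rot: [0.688, 0.725, -0.001, -0.003]
ft_force: [1.6, 0.1, 0.4]
grip_width: 0.0737
```

```bash
python3 - <<'E'
from fin import *
plan([447,311.5,150],92.9)
E
```

```text
t 21.35 pos [489.3 216.1 233.1] w 73.7 F [1.6 0.1 0.4]
delta [ 0.972 -0.367  0.837] rot [-0.008 -0.005  0.003]
```

step_arm:
  deltas:
    - [[0.25, -0.1, 0.1, 0, 0, 0, 0.8], [0.5, -0.2, 0.3, 0, 0, 0, 0.8], [0.75, -0.3, 0.5, 0, 0, 0, 0.8], [0.97, -0.37, 0.7, 0, 0, 0, 0.8], [0.97, -0.37, 0.9, 0, 0, 0, 0.8], [0.97, -0.37, 0.9, 0, 0, 0, 0.8]]

```text
clock: 21.95
tool_pos: [0.4443, 0.3105, 0.1406]
tool_rot: [0.689, 0.725, -0.004, -0.005]
ft_force: [0.1, -0.1, -0.3]
grip_width: 0.0734
```

```bash
python3 - <<'E'
from fin import *
plan([447,311.5,50],92.9)
E
```

```text
t 21.95 pos [444.3 310.5 140.6] w 73.4 F [ 0.1 -0.1 -0.3]
delta [0.008 0.038 0.906] rot [-0.015 -0.002  0.   ]
```

step_arm:
  deltas:
    - [[0.005, -0.02, 0.25, 0, 0, 0, 0.8], [0.005, -0.02, 0.5, 0, 0, 0, 0.8], [0.005, -0.02, 0.75, 0, 0, 0, 0.8], [0.005, -0.02, 1.0, 0, 0, 0, 0.8], [0.005, -0.02, 1.0, 0, 0, 0, 0.8], [0.005, -0.02, 1.0, 0, 0, 0, 0.8]]

```text
clock: 22.55
tool_pos: [0.4419, 0.3107, 0.0417]
tool_rot: [0.69, 0.724, -0.004, -0.004]
ft_force: [0.4, -0.3, -0.3]
grip_width: 0.0738
```

```bash
python3 - <<'E'
from fin import *
plan([447,311.5,-3],92.9)
fin("side","s20.png",230,310,110,100,7,.037)
E
```

```text
t 22.55 pos [441.9 310.7  41.7] w 73.8 F [ 0.4 -0.3 -0.3]
delta [0.005 0.056 0.447] rot [-0.015 -0.002 -0.002]
```

View pics/s20.png

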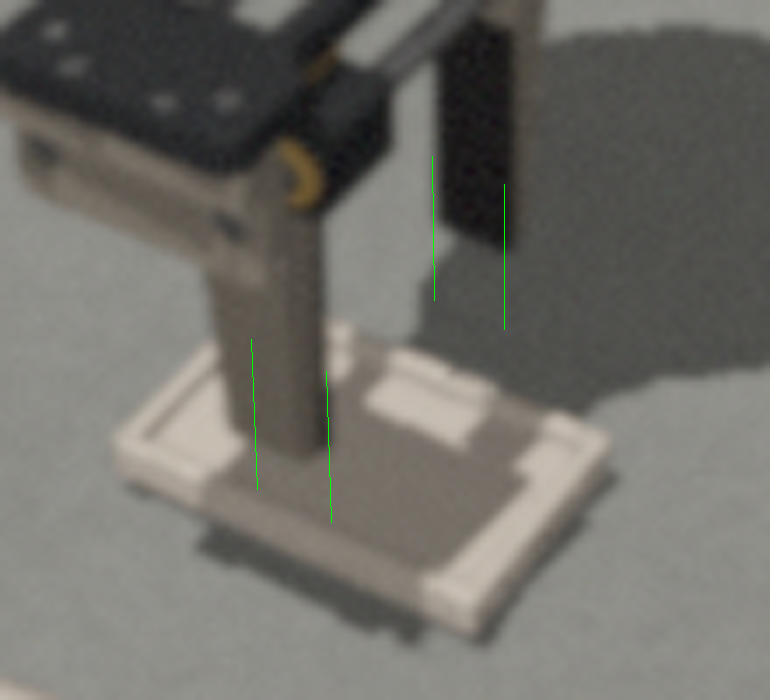

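step_arm:
  deltas:
    - [[0.005, 0.03, 0.05, -0.015, 0, 0, 0.8], [0.005, 0.056, 0.1, -0.015, 0, 0, 0.8], [0.005, 0.056, 0.2, -0.015, 0, 0, 0.8], [0.005, 0.056, 0.25, -0.015, 0, 0, 0.8], [0.005, 0.056, 0.25, -0.015, 0, 0, 0.8]]

```text
clock: 23.1
tool_pos: [0.4468, 0.3114, 0.016]
tool_rot: [0.689, 0.724, 0.0, -0.001]
ft_force: [0.4, -0.2, -0.7]
grip_width: 0.0738
```

```bash
python3 - <<'E'
from fin import *
plan([447,311.5,-3],92.9)
fin("side","s21.png",230,310,110,100,7,.037)
E
```

```text
t 23.1 pos [446.8 311.4  16. ] w 73.8 F [ 0.4 -0.2 -0.7]
delta [0.    0.002 0.19 ] rot [-0.001 -0.001 -0.001]
```

View pics/s21.png

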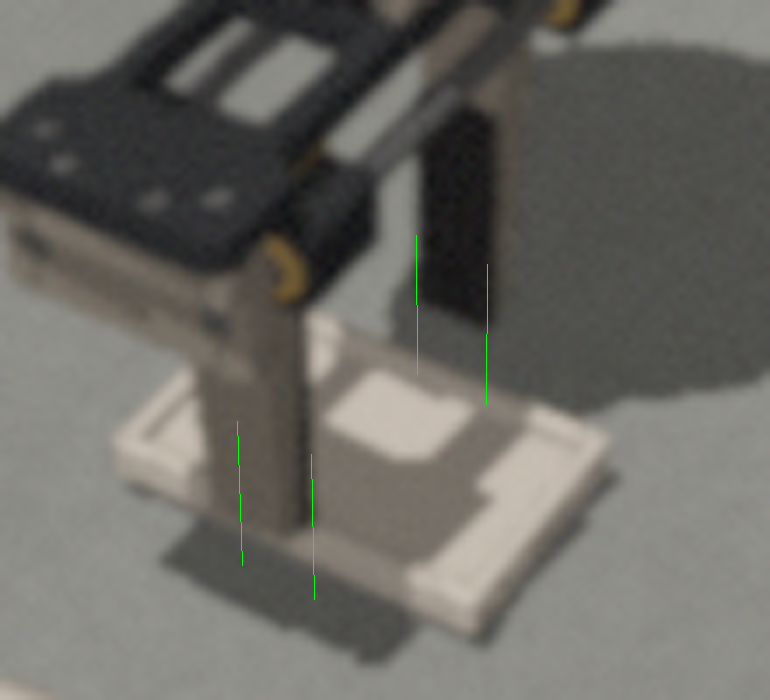

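Both tips are outside the rim edges and centred on the dish at about (362,440). Descending and grasping.

step_arm:
  deltas:
    - [[0, 0, 0.06, 0, 0, 0, 0.8], [0, 0, 0.12, 0, 0, 0, 0.8], [0, 0, 0.16, 0, 0, 0, 0.8], [0, 0, 0.19, 0, 0, 0, 0.8], [0, 0, 0.19, 0, 0, 0, 0.8]]

```text
clock: 23.65
tool_pos: [0.4469, 0.3115, -0.0029]
tool_rot: [0.689, 0.724, 0.0, -0.001]
ft_force: [0.3, 0.7, -0.3]
grip_width: 0.0735
```

step_arm:
  deltas:
    - [[0, 0, 0, 0, 0, 0, 0.7], [0, 0, 0, 0, 0, 0, 0.5], [0, 0, 0, 0, 0, 0, 0.5], [0, 0, 0, 0, 0, 0, 0.5], [0, 0, 0, 0, 0, 0, 0.5]]

```text
clock: 24.15
tool_pos: [0.447, 0.3116, -0.0028]
tool_rot: [0.689, 0.724, 0.0, -0.001]
ft_force: [0.5, 0.9, -1.0]
grip_width: 0.0612
```

step_arm:
  deltas:
    - [[0, 0, -0.1, 0, 0, 0, 0.5], [0, 0, -0.3, 0, 0, 0, 0.5], [0, 0, -0.5, 0, 0, 0, 0.5], [0, 0, -0.75, 0, 0, 0, 0.5], [0, 0, -1.0, 0, 0, 0, 0.5]]

```text
clock: 24.65
tool_pos: [0.4467, 0.3113, 0.0985]
tool_rot: [0.689, 0.724, 0.0, -0.001]
ft_force: [0.1, 0.6, -0.9]
grip_width: 0.0616
```

step_arm:
  deltas:
    - [[0, 0, -0.3, 0, 0, 0, 0.5], [0, 0, -0.55, 0, 0, 0, 0.5], [0, 0, -0.8, 0, 0, 0, 0.5], [0, 0, -1.0, 0, 0, 0, 0.5]]

```text
clock: 25.05
tool_pos: [0.4469, 0.3112, 0.2008]
tool_rot: [0.689, 0.724, 0.001, -0.0]
ft_force: [0.5, -0.1, -1.8]
grip_width: 0.0614
```

```bash
python3 - <<'E'
from fin import *
plan([576.7,-77.4,215],102.4)
fin("side","s22.png",200,150,150,150,5,.031)
E
```

```text
t 25.05 pos [446.9 311.2 200.8] w 61.4 F [ 0.5 -0.1 -1.8]
delta [-3.946  1.104 -0.147] rot [ 0.001 -0.002 -0.212]
```

View pics/s22.png

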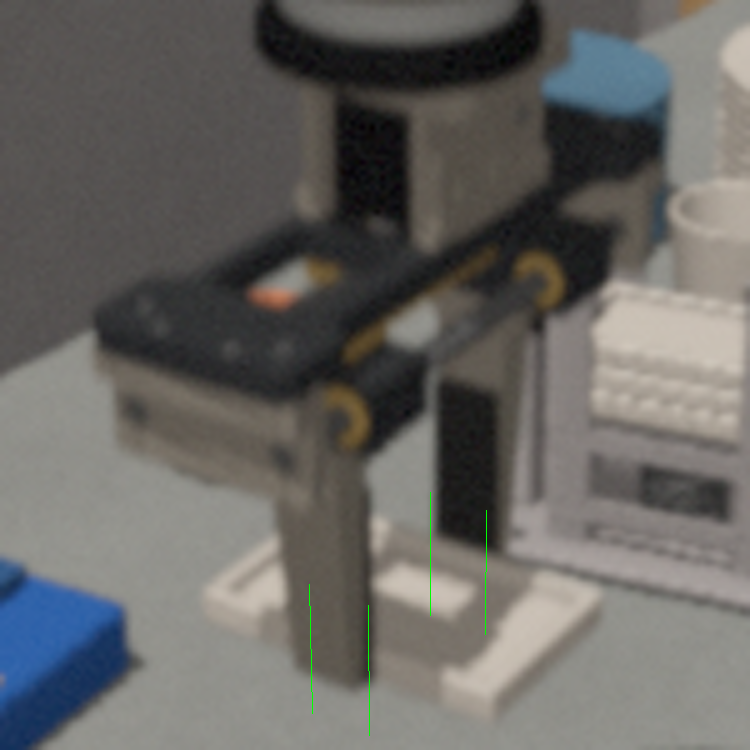

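Dish B is held, and the three-dish pile is level behind it. Carrying it over.

step_arm:
  deltas:
    - [[-0.3, 0.08, -0.1, 0, 0, 0, 0.5], [-0.55, 0.16, -0.2, 0, 0, 0, 0.5], [-0.8, 0.22, -0.2, 0, 0, 0, 0.5], [-1.0, 0.28, -0.2, 0, 0, 0, 0.5]]

```text
clock: 25.5
tool_pos: [0.4816, 0.2122, 0.2243]
tool_rot: [0.689, 0.724, 0.004, 0.001]
ft_force: [-0.3, -0.3, -1.8]
grip_width: 0.0617
```

step_arm:
  deltas:
    - [[-0.3, 0.08, 0, 0, 0, 0, 0.5], [-0.6, 0.16, 0, 0, 0, 0, 0.5], [-0.8, 0.22, 0, 0, 0, 0, 0.5], [-1.0, 0.28, 0, 0, 0, 0, 0.5]]

```text
clock: 25.9
tool_pos: [0.5143, 0.1125, 0.2238]
tool_rot: [0.69, 0.724, 0.003, 0.001]
ft_force: [0.3, 0.1, -2.2]
grip_width: 0.0616
```

step_arm:
  deltas:
    - [[-0.3, 0.08, 0, 0, 0, -0.1, 0.5], [-0.6, 0.16, 0, 0, 0, -0.2, 0.5], [-0.8, 0.22, 0, 0, 0, -0.21, 0.5], [-1.0, 0.28, 0, 0, 0, -0.21, 0.5], [-1.0, 0.28, 0, 0, 0, -0.21, 0.5]]

```text
clock: 26.4
tool_pos: [0.5472, 0.0119, 0.2232]
tool_rot: [0.629, 0.778, 0.003, 0.001]
ft_force: [1.0, 0.2, -1.8]
grip_width: 0.0618
```

```bash
python3 - <<'E'
from fin import *
plan([576,-77.5,190],102.4)
E
```

```text
t 26.4 pos [547.2  11.9 223.2] w 61.8 F [ 1.   0.2 -1.8]
delta [-0.935  0.093  0.33 ] rot [ 0.007 -0.002 -0.007]
```

step_arm:
  deltas:
    - [[-0.25, 0.03, 0, 0.007, 0, -0.007, 0.5], [-0.5, 0.06, 0, 0.007, 0, -0.007, 0.5], [-0.75, 0.09, 0.05, 0.007, 0, -0.007, 0.5], [-0.935, 0.093, 0.15, 0.007, 0, -0.007, 0.5], [-0.935, 0.093, 0.33, 0.007, 0, -0.007, 0.5], [-0.935, 0.093, 0.33, 0.007, 0, -0.007, 0.5]]

```text
clock: 27.0
tool_pos: [0.5737, -0.0766, 0.1864]
tool_rot: [0.627, 0.779, -0.0, -0.004]
ft_force: [-0.9, 0.9, -2.1]
grip_width: 0.0617
```

```bash
python3 - <<'E'
from fin import *
c=camera("side");st=read_state()
plan([576,-77.5,190],102.4)
z=st["tool_pos"][2]+.0198
u0,v0,w,h,k=300,155,80,80,9
im=cv2.resize(c["img"][v0:v0+h,u0:u0+w],None,fx=k,fy=k,interpolation=cv2.INTER_CUBIC)[:,:,::-1].copy()
for zz,hx,hy,col in ((z,.05,.031,(0,255,0)),(.158,.06,.041,(255,0,0))):
    b=(box(c,.5767,-.0774,np.radians(12.4),hx,hy,zz)-[u0,v0]+.5)*k-.5
    cv2.polylines(im,[np.int32(np.round(b))],True,col,1)
cv2.imwrite("pics/s23.png",im)
E
```

```text
t 27.05 pos [574.5 -76.5 188. ] w 61.5 F [-1.  -0.1 -2.4]
delta [-0.013  0.013 -0.02 ] rot [-0.005 -0.006 -0.   ]
```

View pics/s23.png

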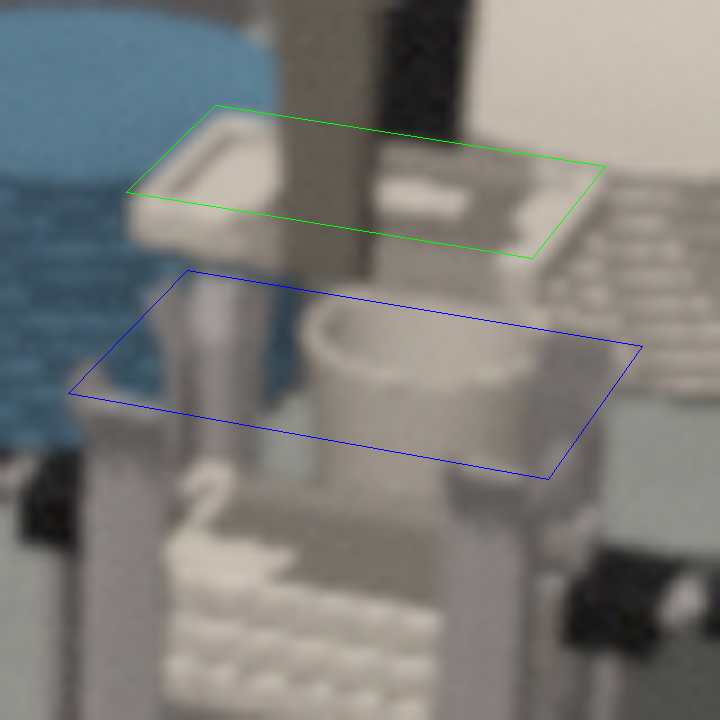

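The dish is centred over the mouth to about 1 mm. Lowering.

step_arm:
  deltas:
    - [[-0.005, 0, 0.1, 0, 0, 0, 0.5], [-0.005, 0, 0.25, 0, 0, 0, 0.5], [-0.005, 0, 0.4, 0, 0, 0, 0.5], [-0.005, 0, 0.5, 0, 0, 0, 0.5], [-0.005, 0, 0.5, 0, 0, 0, 0.5]]

```text
clock: 27.55
tool_pos: [0.5736, -0.0763, 0.1361]
tool_rot: [0.627, 0.779, -0.0, -0.004]
ft_force: [-1.3, 0.1, -0.8]
grip_width: 0.0614
```

step_arm:
  deltas:
    - [[0, 0, 0.05, 0, 0, 0, 0.5], [0, 0, 0.1, 0, 0, 0, 0.5], [0, 0, 0.13, 0, 0, 0, 0.5], [0, 0, 0.13, 0, 0, 0, 0.5]]

```text
clock: 27.95
tool_pos: [0.5738, -0.0763, 0.1231]
tool_rot: [0.627, 0.779, -0.0, -0.004]
ft_force: [1.4, 0.2, -1.8]
grip_width: 0.0616
```

```bash
python3 - <<'E'
from fin import *
plan([576,-77.5,117],102.4)
fin("side","s24.png",290,155,100,90,8,.031)
E
```

```text
t 27.95 pos [573.8 -76.3 123.1] w 61.6 F [ 1.4  0.2 -1.8]
delta [-0.017  0.019  0.06 ] rot [-0.006 -0.008 -0.   ]
```

View pics/s24.png

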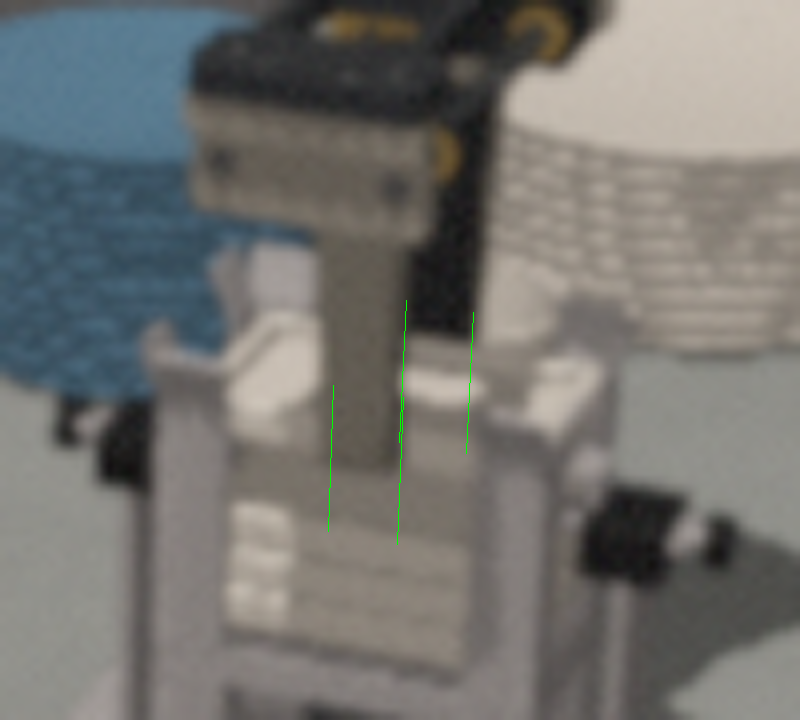

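step_arm:
  deltas:
    - [[0, 0, 0.03, 0, 0, 0, 0.5], [0, 0, 0.06, 0, 0, 0, 0.5], [0, 0, 0.065, 0, 0, 0, 0.5], [0, 0, 0.065, 0, 0, 0, 0.7], [0, 0, 0.065, 0, 0, 0, 0.8], [0, 0, 0.065, 0, 0, 0, 0.8], [0, 0, 0.065, 0, 0, 0, 0.8]]

```text
clock: 28.7
tool_pos: [0.5736, -0.0762, 0.1166]
tool_rot: [0.627, 0.779, -0.0, -0.004]
ft_force: [0.1, -0.0, 0.3]
grip_width: 0.0734
```

step_arm:
  deltas:
    - [[0, 0, -0.2, 0, 0, 0, 0.8], [0, 0, -0.4, 0, 0, 0, 0.8], [0, 0, -0.6, 0, 0, 0, 0.8], [0, 0, -0.8, 0, 0, 0, 0.6], [0, 0, -0.8, 0, 0, 0, 0.4]]

```text
clock: 29.2
tool_pos: [0.576, -0.0773, 0.1999]
tool_rot: [0.627, 0.779, 0.001, -0.001]
ft_force: [0.2, -0.1, 0.5]
grip_width: 0.0599
```

step_arm:
  deltas:
    - [[0, 0, 0, 0, 0, 0.15, 0.2], [0, 0, 0, 0, 0, 0.3, 0], [0, 0, 0, 0, 0, 0.45, 0], [0, 0, 0, 0, 0, 0.6, 0], [0, 0, 0, 0, 0, 0.75, 0], [0, 0, 0, 0, 0, 0.9, 0], [0, 0, 0, 0, 0, 1.0, 0], [0, 0, 0, 0, 0, 1.0, 0]]

```text
clock: 30.0
tool_pos: [0.5754, -0.0771, 0.1985]
tool_rot: [0.877, 0.48, -0.0, -0.002]
ft_force: [-0.1, 0.0, -0.8]
grip_width: 0.0001
```

step_arm:
  deltas:
    - [[0, 0, 0, 0, 0, 0.15, 0], [0, 0, 0, 0, 0, 0.3, 0], [0, 0, 0, 0, 0, 0.45, 0], [0, 0, 0, 0, 0, 0.6, 0], [0, 0, 0, 0, 0, 0.75, 0], [0, 0, 0, 0, 0, 0.9, 0], [0, 0, 0, 0, 0, 1.0, 0], [0, 0, 0, 0, 0, 1.0, 0]]

```text
clock: 30.8
tool_pos: [0.575, -0.077, 0.1976]
tool_rot: [0.994, 0.109, -0.001, -0.002]
ft_force: [0.1, -0.1, 1.1]
grip_width: 0.0005
```

```bash
python3 - <<'E'
from fin import *
plan([577.2,-77.2,125],12.4)
fin("side","s25.png",290,155,100,90,8,.0)
E
```

```text
t 30.8 pos [575.  -77.  197.6] w 0.5 F [ 0.1 -0.1  1.1]
delta [0.022 0.01  0.726] rot [-0.005  0.003  0.002]
```

View pics/s25.png

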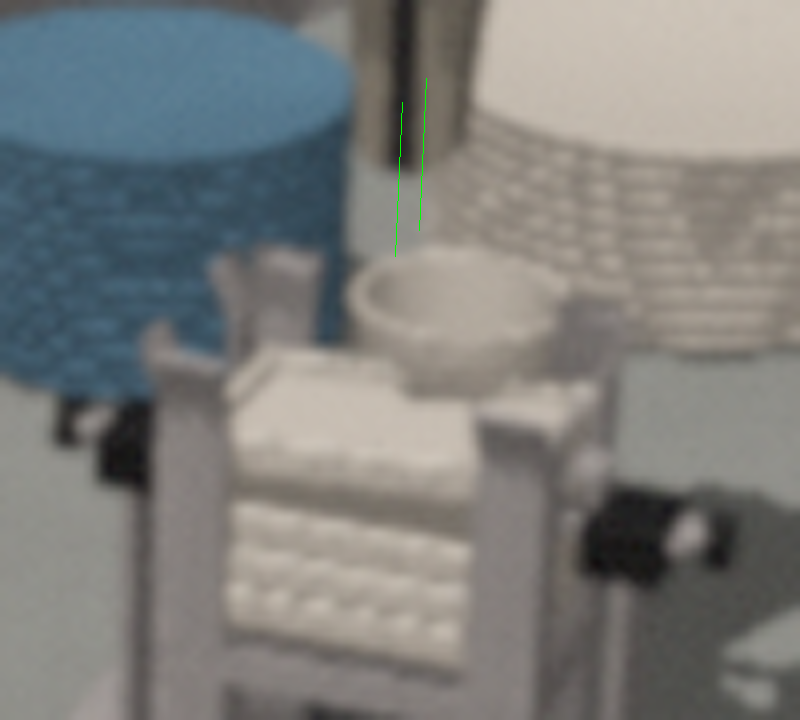

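Dish B rests level on the catches. Last time the −x end went first, so I'll press about 5 mm toward +x.

step_arm:
  deltas:
    - [[0.07, 0.01, 0.15, 0, 0, 0, 0], [0.07, 0.01, 0.35, 0, 0, 0, 0], [0.07, 0.01, 0.55, 0, 0, 0, 0], [0.07, 0.01, 0.72, 0, 0, 0, 0], [0.07, 0.01, 0.74, 0, 0, 0, 0]]

```text
clock: 31.35
tool_pos: [0.5799, -0.0754, 0.1198]
tool_rot: [0.994, 0.11, -0.004, -0.003]
ft_force: [-0.3, 1.0, 0.0]
grip_width: 0.0
```

step_arm:
  deltas:
    - [[0, 0, 0.03, 0, 0, 0, 0], [0, 0, 0.06, 0, 0, 0, 0], [0, 0, 0.06, 0, 0, 0, 0]]

```text
clock: 31.65
tool_pos: [0.5817, -0.0757, 0.1159]
tool_rot: [0.994, 0.111, -0.002, -0.003]
ft_force: [-0.3, 0.3, 5.7]
grip_width: 0.0008
```

step_arm:
  deltas:
    - [[0, 0, 0.03, 0, 0, 0, 0], [0, 0, 0.06, 0, 0, 0, 0], [0, 0, 0.09, 0, 0, 0, 0], [0, 0, 0.09, 0, 0, 0, 0]]

```text
clock: 32.05
tool_pos: [0.5844, -0.0756, 0.111]
tool_rot: [0.994, 0.111, 0.001, -0.002]
ft_force: [-2.7, 3.4, 13.9]
grip_width: 0.0005
```

```bash
python3 - <<'E'
from fin import *
plan([577.2,-77.2,90],12.4)
fin("side","s26.png",290,155,100,90,8,.0)
E
```

```text
t 32.05 pos [584.4 -75.6 111. ] w 0.5 F [-2.7  3.4 13.9]
delta [-0.074  0.     0.21 ] rot [-0.005 -0.003  0.009]
```

View pics/s26.png

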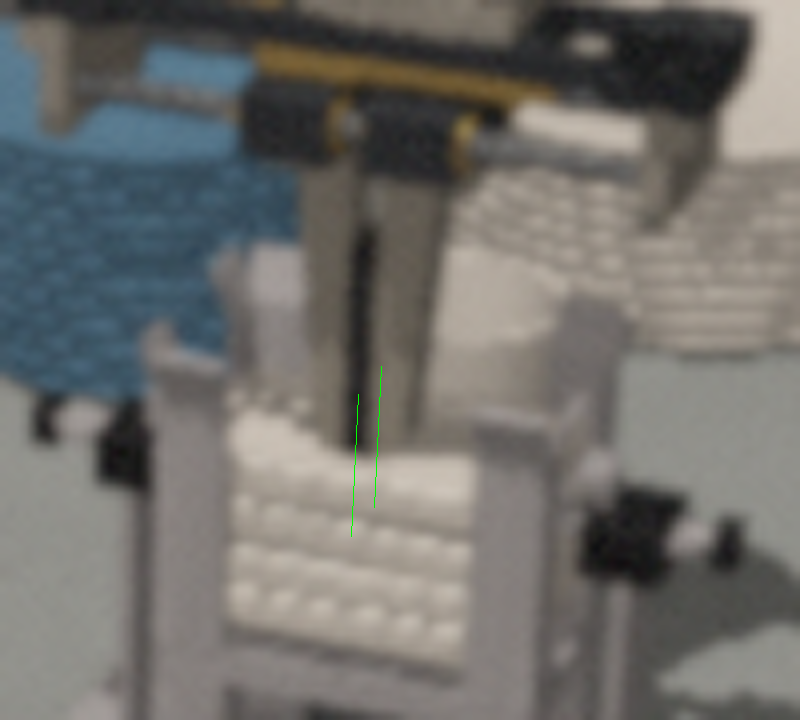

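The dish is level and both knobs are moving out. Continuing with a small −x shift to cancel the drift.

step_arm:
  deltas:
    - [[-0.01, 0, 0.04, 0, 0, 0, 0], [-0.02, 0, 0.08, 0, 0, 0, 0], [-0.02, 0, 0.11, 0, 0, 0, 0], [-0.02, 0, 0.11, 0, 0, 0, 0]]

```text
clock: 32.5
tool_pos: [0.5852, -0.0761, 0.1032]
tool_rot: [0.994, 0.112, 0.004, -0.001]
ft_force: [0.6, 2.4, 7.8]
grip_width: -0.0
```

```bash
python3 - <<'E'
from fin import *
plan([577.2,-77.2,90],12.4)
fin("side","s27.png",290,155,100,90,8,.0)
E
```

```text
t 32.5 pos [585.2 -76.1 103.2] w -0.0 F [0.6 2.4 7.8]
delta [-0.081 -0.007  0.131] rot [-0.002 -0.01   0.01 ]
```

View pics/s27.png

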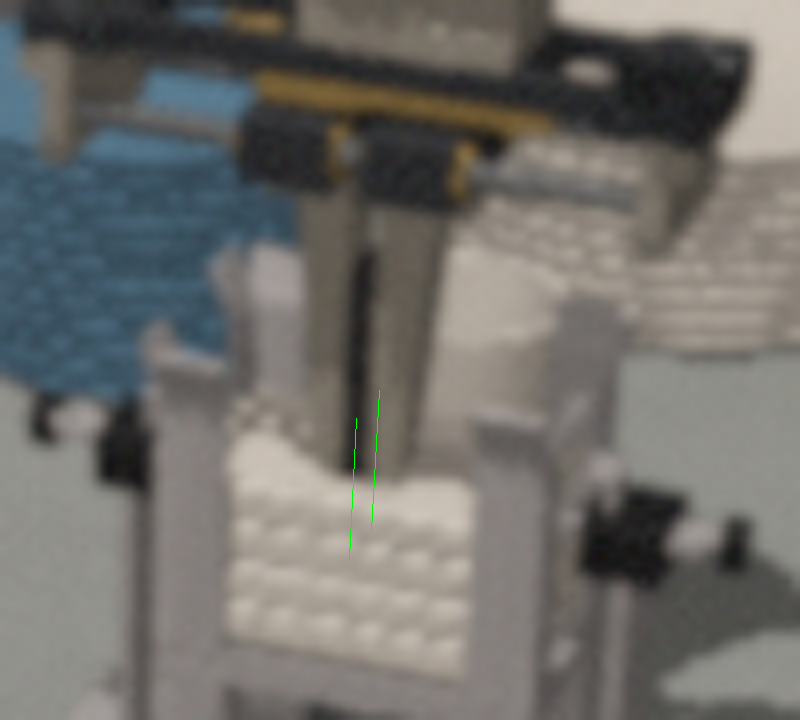

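Level, with both knobs out. The dish now bears on the pile, so I'll press the last 13 mm or so.

step_arm:
  deltas:
    - [[-0.01, 0, 0.04, 0, 0, 0, 0], [-0.01, 0, 0.08, 0, 0, 0, 0], [-0.01, 0, 0.11, 0, 0, 0, 0], [-0.01, 0, 0.11, 0, 0, 0, 0]]

```text
clock: 32.95
tool_pos: [0.5854, -0.0761, 0.0938]
tool_rot: [0.994, 0.112, 0.005, -0.001]
ft_force: [-0.3, 2.6, 3.1]
grip_width: 0.0008
```

```bash
python3 - <<'E'
from fin import *
plan([577.2,-77.2,90],12.4)
fin("side","s28.png",290,155,100,90,8,.0)
E
```

```text
t 32.95 pos [585.4 -76.1  93.8] w 0.8 F [-0.3  2.6  3.1]
delta [-0.083 -0.008  0.037] rot [-0.001 -0.013  0.011]
```

View pics/s28.png

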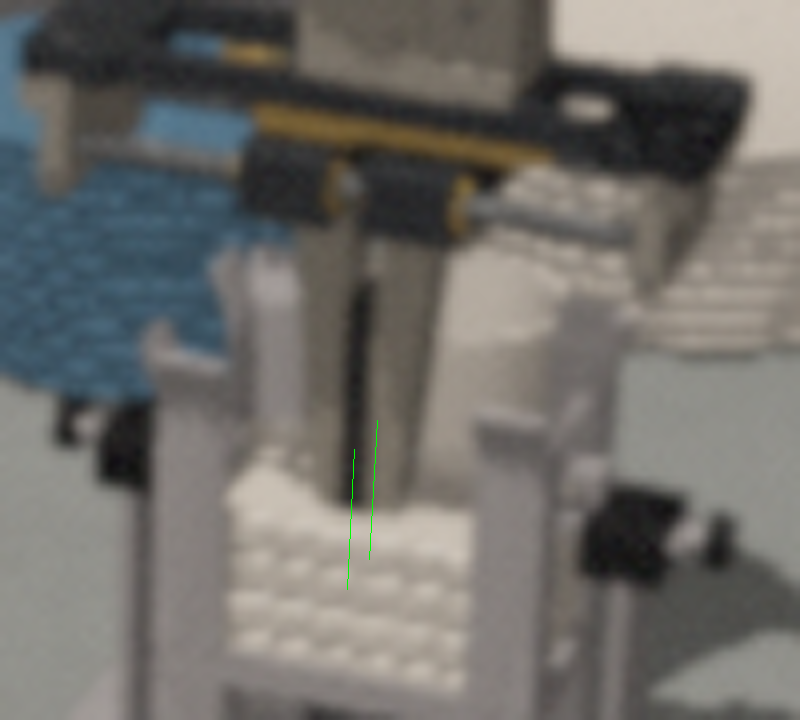

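Both knobs have snapped back to (55) and (735). I'll press 3 mm more to be sure, then retreat.

step_arm:
  deltas:
    - [[-0.01, 0, 0.02, 0, 0, 0, 0], [-0.01, 0, 0.03, 0, 0, 0, 0], [-0.01, 0, 0.03, 0, 0, 0, 0]]

```text
clock: 33.3
tool_pos: [0.5855, -0.0761, 0.0922]
tool_rot: [0.994, 0.113, 0.006, -0.001]
ft_force: [-1.3, 2.7, 5.7]
grip_width: 0.0004
```

step_arm:
  deltas:
    - [[0, 0, -0.1, 0, 0, 0, 0], [0, 0, -0.3, 0, 0, 0, 0], [0, 0, -0.6, 0, 0, 0, 0], [0, 0, -0.85, 0, 0, 0, 0], [0, 0, -1.0, 0, 0, 0, 0]]

```text
clock: 33.8
tool_pos: [0.5856, -0.077, 0.1955]
tool_rot: [0.994, 0.113, 0.008, 0.0]
ft_force: [0.7, -0.0, -0.3]
grip_width: 0.0002
```

step_arm:
  deltas:
    - [[-0.2, -0.3, -0.3, 0, 0, 0, 0], [-0.4, -0.6, -0.5, 0, 0, 0, 0], [-0.6, -0.8, -0.5, 0, 0, 0, 0], [-0.8, -1.0, -0.5, 0, 0, 0, 0]]

```text
clock: 34.2
tool_pos: [0.4839, 0.003, 0.245]
tool_rot: [0.994, 0.113, 0.009, 0.001]
ft_force: [0.0, 1.0, 0.2]
grip_width: 0.0005
```

step_arm:
  deltas:
    - [[-0.2, -0.3, 0, 0, 0, 0, 0], [-0.4, -0.6, 0, 0, 0, 0, 0], [-0.6, -0.8, 0, 0, 0, 0, 0], [-0.8, -1.0, 0, 0, 0, 0, 0], [-0.8, -1.0, 0, 0, 0, 0, 0]]

```text
clock: 34.7
tool_pos: [0.3817, 0.0837, 0.2433]
tool_rot: [0.993, 0.115, 0.009, 0.0]
ft_force: [0.4, 0.7, 0.8]
grip_width: 0.0006
```

```bash
python3 - <<'E'
from fin import *
plan([577.2,-77.2,90],12.4)
s=camera("side");crop(s,"s29.png",280,165,110,100,7)
t=camera("top");crop(t,"t29.png",310,170,160,140,5)
cv2.imwrite("pics/tfull.png",t["img"][:,:,::-1])
E
```

```text
t 34.7 pos [381.7  83.7 243.3] w 0.6 F [0.4 0.7 0.8]
delta [1.51  2.008 1.566] rot [ 0.003 -0.023  0.017]
```

View pics/s29.png

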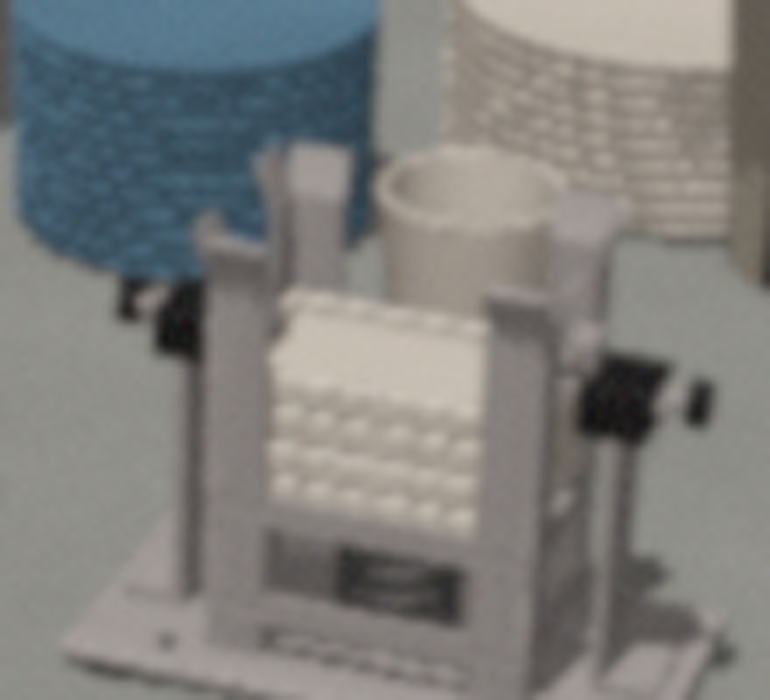

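View pics/t29.png

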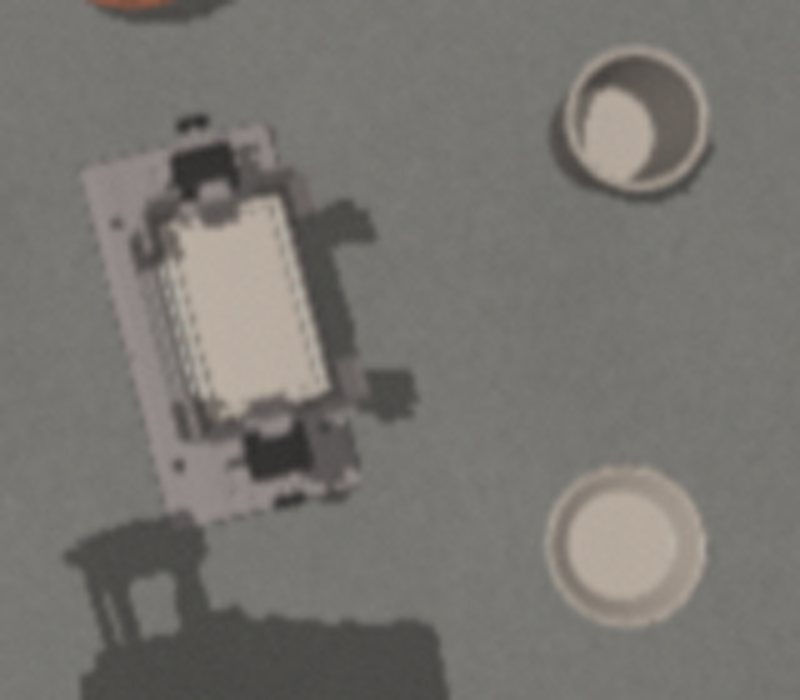

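View pics/tfull.png

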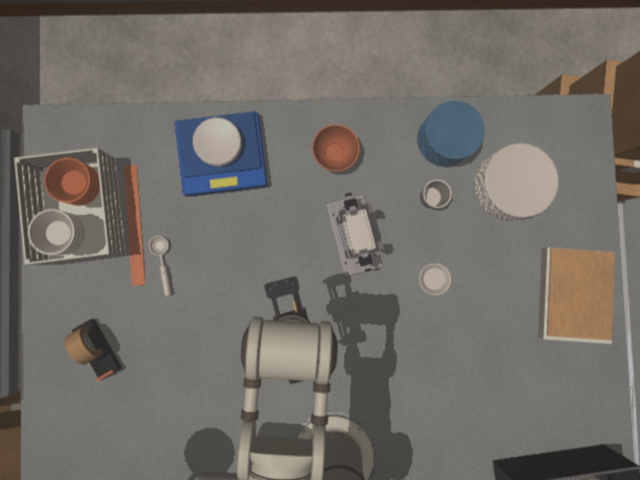

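Four dishes sit level in the pile. Both catch noses lie over the top rim at top crop (218,205) and (275,410). The cup, round dish, spoon and scale are where they were, and the robot is clear. Handing in.

```bash
python3 -c "
from bench import *
print(job_done())"
```

```text
the job is handed in; nothing more can be done
None
```

I put both loose sauce dishes on the pile right way up, one at a time, and pressed each down until both catches snapped out over its rim. I handed the job in at about 35 s on the clock; no verdict is reported back.

- **Last checks:** The final side and top pictures show four dishes stacked level. The top rim is under both catch noses, and both knobs are back at their starting positions. The cup, round dish, spoon and scale are where they were, and the arm is clear of everything.
- **First dish tilted:** On the first press its −x end caught before the +x end. I eased off and pressed again nearer the +x end; that catch then snapped and the dish came level. The second dish went down level. Wrist forces I read stayed below about 17 N throughout.
- **Tool geometry disagreed:** The real fingertips sit about 22 mm higher than the stated tool frame puts them. Both cameras and descents without contact showed this, so I set grasp and press heights from what I observed.
- **Not measured:** I judged catch and pile positions from the pictures only, since the state gives no reading of the catches or the platform.

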